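# Clamp tool holders in the transfer carrier and send them to the machine

## Task

Get the tool holders that stand on the bench ready for the machine: bring the carrier all the way back along its rail to the loading station (the end on the robot's right), and only then turn the clamp knob past its click and on to its open stop. Stand every tool holder upright in a pocket of the carrier, any pocket, right down on its floor, and with the carrier still at the loading station turn the knob back until it clicks shut. Then push the carrier fully home to the machine station at the other end, with everything still clamped, and do not push about the empty pot, the clamping nut and the wrench that lie among them.

Things in the scene. Friction and masses are not known exactly. Their poses are not given: they have to be found in the camera images.
- holder0: Tool holder standing upright in a black plastic pot; origin at the centre of its underside, z up its axis. All four have the same grip: pot and steel flange form one round shoulder 52 mm in diameter from 0 to 40 mm height (foot chamfered 4 mm by 5 mm), then a plain round steel shank 25 mm in diameter from 40 to 100 mm height, with a 10 mm cutter on top up to 125 mm. 0.5 kg give or take 30 %. May be absent (three or four are present).
- holder1: Tool holder standing upright in a black plastic pot; origin at the centre of its underside, z up its axis. All four have the same grip: pot and steel flange form one round shoulder 52 mm in diameter from 0 to 40 mm height (foot chamfered 4 mm by 5 mm), then a plain round steel shank 25 mm in diameter from 40 to 104 mm height, with a 20 mm brass nut on top up to 116 mm. 0.5 kg give or take 30 %. May be absent (three or four are present).
- holder2: Tool holder standing upright in a black plastic pot; origin at the centre of its underside, z up its axis. All four have the same grip: pot and steel flange form one round shoulder 52 mm in diameter from 0 to 40 mm height (foot chamfered 4 mm by 5 mm), then a plain round steel shank 25 mm in diameter from 40 to 96 mm height, with a 12 mm cutter on top up to 125 mm. 0.5 kg give or take 30 %. May be absent (three or four are present).
- holder3: Tool holder standing upright in a black plastic pot; origin at the centre of its underside, z up its axis. All four have the same grip: pot and steel flange form one round shoulder 52 mm in diameter from 0 to 40 mm height (foot chamfered 4 mm by 5 mm), then a plain round steel shank 25 mm in diameter from 40 to 106 mm height, with an 8 mm cutter on top up to 125 mm. 0.5 kg give or take 30 %. May be absent (three or four are present).
- pocket0 (a point): Centre of the floor of pocket 0 of the carrier (pocket 0 next to the push handle, pocket 3 next to the knob; pitch 66 mm along the carrier's y). Each pocket is square, 60 mm inside, walls 14 mm high and 6 mm thick; its floor is the carrier's deck, about 34 mm above the table. Moves with the carrier.
- pocket1 (a point): Centre of the floor of pocket 1 of the carrier (pocket 0 next to the push handle, pocket 3 next to the knob; pitch 66 mm along the carrier's y). Each pocket is square, 60 mm inside, walls 14 mm high and 6 mm thick; its floor is the carrier's deck, about 34 mm above the table. Moves with the carrier.
- pocket2 (a point): Centre of the floor of pocket 2 of the carrier (pocket 0 next to the push handle, pocket 3 next to the knob; pitch 66 mm along the carrier's y). Each pocket is square, 60 mm inside, walls 14 mm high and 6 mm thick; its floor is the carrier's deck, about 34 mm above the table. Moves with the carrier.
- pocket3 (a point): Centre of the floor of pocket 3 of the carrier (pocket 0 next to the push handle, pocket 3 next to the knob; pitch 66 mm along the carrier's y). Each pocket is square, 60 mm inside, walls 14 mm high and 6 mm thick; its floor is the carrier's deck, about 34 mm above the table. Moves with the carrier.
- deck (a point): Centre of the row of four pockets, at the level of their floors. Its axes are the carrier's: y along the rail from the loading station (near the right-hand, -y end) to the machine station (+y end), x level and away from the robot side, z up. The aluminium carrier deck is 125 mm across x and 425 mm along y. Moves with the carrier.
- handle_grip (a point): Middle of the push handle's crossbar: a black round bar 16 mm thick, 60 mm long along the carrier's x, standing on two posts, its centre 80 mm above the deck. It is rigid on the carrier's -y end, 73 mm from the centre of pocket 0; grip it across (closing along y) from above. Moves with the carrier.
- carrier (a joint): Travel of the carrier along its rail, m: 0 = loading station (at its stop), 0.14 = machine station (at its stop). A detent at each stop: a spring plunger must be pushed over a bump that lies 7 mm before the stop, then draws the carrier into the stop; passing the bump takes about 6 to 10 N either way. In between, friction of about 1 to 2 N holds it where it is left.
- knob_grip (a point): Point on the axis of the clamp knob where its grip bar is taken, 76 mm above the deck and 11 mm below the bar's top. The black grip bar is 60 mm long, 14 mm thick and 34 mm high above a 62 mm disc, on a grey housing at the carrier's +y end, 93 mm from the centre of pocket 3. The point turns with the knob: its own y axis runs along the bar, z up. When clamped the bar lies along the rail.
- knob (a joint): Angle of the clamp knob, rad: 0 = clamped (clicked shut, at its stop), 1.2 = open (at its other stop); it grows anticlockwise seen from above. Detent near the shut end: a spring plunger must be turned over a bump between 0 and 0.57 with up to about 0.25 N m, the click being at 0.28; below that it snaps into the shut stop. From 0.57 to 1.2 it turns freely and light friction holds it where it is left.
- bar_mid (a point): Middle of the top of the steel clamp bar, which runs along the far (+x) side of all four pockets, 16 mm wide, 8 mm thick, its underside 44 mm above the deck. The knob drives it: clamped, its near edge stands 18 mm from the pockets' centre line and overlaps the holders' shoulders; open, it stands 38 mm off and the pockets are free to load from above. It cannot close on a holder that is not down in its pocket.
- pot_a: Empty black plastic pot, 52 mm diameter, 30 mm high; origin under its centre. Leave alone.
- nut: Steel clamping nut, 50 mm diameter, 24 mm high; origin under its centre. Leave alone.
- wrench: Steel wrench, 150 mm long, lying flat among the holders; origin under its middle. Leave alone.
Mind the look-alikes: they are no part of the job. What is shaped like the holder2 but green or red is not meant. What is shaped like the holder1 but purple or turquoise is not meant.

How it is judged:
By the outcome, as a careful person would: the job done as asked, in the order asked, and still so for the second after the job is handed in, with the robot touching nothing.
Of holder0, holder1, holder2, holder3 only 3 to 4 are there at a start; the rules pass over those that are not, and their reading is None.
At some moment in a run one of holder0, holder1, holder2, holder3 may be knocked a few centimetres aside while the robot is not near it.
It also fails if it takes over 208 s, if anything falls off the work surface, if the arm or the gripper's body presses on something with over 40 N, if the wrist force passes 120 N, or if a joint passes its speed limit or range.

## Robot

A 6-joint arm with a two-finger parallel gripper is mounted at the origin on the work surface. World frame = base frame: x ahead of the robot, y to its left, z up, the work surface at z = 0. Lengths are in m, angles in rad, forces in N, time in s.
With the tool pointing down it reaches from about 0.275 to 0.75 m from the base axis. Payload 10.2 kg.
Tool frame: the origin (TCP) lies midway between the tips of the shut fingers; the grasp point (between the pads) lies 19 mm behind it; z points along the fingers, x is the direction in which the jaws open and shut, and the axes are right-handed (so a half turn about z gives the same grasp; the last joint's range is limited). The gripper opens to 88 mm and grips with 3 to 60 N. Pads are 18 mm wide; open, the fingers measure 123 mm over their backs; the gripper's body (75 mm by 187 mm) begins 45 mm behind the grasp point.
Start: joints at [0.922, 0.313, 1.498, -0, 1.331, -0.223], TCP at [0.217, 0.478, 0.239] pointing down, gripper open.
Joint ranges: [-2.94, 2.94], [-0.97, 2.17], [0.19, 2.56], [-1.23, 4.37], [0.02, 3.11], [-2.88, 2.88]. Speed limits (rad/s): [2.39, 2.39, 3.01, 3.14, 3.14, 3.14].

## Interface

Orientations are given as a rotation vector (axis times angle).
In Python, from bench import bot, imaging gives the robot as it stands.
- The arm moves only by the tool carry_out, never from a script. Its argument "steps" is a list of rows, each an object with "offset": the shift along the tool's x, y, z each as a share of 0.15 m, from -1 to 1, a list of three; "rot": the turn, a rotation vector about the tool's x, y, z each as a share of 90 degrees, from -1 to 1, a list of three; "grip": the closure, from 0 (fully open) to 1 (shut). A call has exactly 8 rows; each row is the pose to reach, as a shift and turn from the pose commanded when the call began, along the tool's axes at that moment; what a row does not reach only later rows make up. A row lasts 1/8 s, in which the tool goes at most 62.5 mm and 10.7 degrees, less where a joint would pass 70% of its speed; a pose out of reach is approached as far as the arm can. A call with a number of a shift or a turn outside -1 to 1 is refused whole. A call with a gripper value outside its range is refused whole. The fingers move at their own pace and stop on an object; "newtons" is the grip in N (left out, the last holds). Time passes only in rows, so rows that repeat a pose let the fingers close, or fill a call up. It gives the time, the measured TCP pose, the force and the opening at its end, in the units of the state.
- bot.get_obs(): the state, without advancing time (a new reading comes with each control period).
- imaging.read_camera(name): name is "side" or "top" or "wrist"; returns the picture (420x560x3 uint8, blue, green, red); there is no depth.
- imaging.calibration(name): a dict with "K" (3x3 intrinsics, pixels), "rvec" (rotation vector, rad) and "tvec" (3), from world to camera coordinates, as OpenCV has them. Camera axes: x right, y down, z forward; pixel columns grow to the right and rows downward; lengths in m; the calibration is good to about 2 mm. A picture is of the moment at which its call begins: read the wrist's pose just before it. calibration takes no time and is no camera call; for the wrist camera it gives the pose at the moment of the call.
- bot.close_job(): hands the job in, once; it reports no verdict.
The state is a dict: "time_s": time; "qpos": joint angles; "dq": joint speeds; "joint_torque": joint torques, N m; "position": TCP position; "ee_rot": TCP orientation; "contact_force": force on the tool from outside, world axes, zero at the start; "wrist_torque": the same for the moment, N m; "width": finger opening in m.
Only numpy, scipy, OpenCV 4.12 (cv2) and the standard library are available. Lean on these libraries where they do the work, as an engineer would, in place of code of your own. Each camera call takes 0.05 s, during which the arm holds its last target. There are 200 camera calls.

## Working session

There is one attempt and no reset: what is moved stays moved. The work goes in short steps, Python scripts to look and compute and a tool call to move; the robot and the scene stay as the last step left them, time stands still between calls to the robot, and variables do not carry over. Pictures are saved under pics/ and viewed, about 12 in all and at most 16, crops included, and the job is handed in when it is done.

Besides the shell and the picture viewer there is one more tool, called after "Call:" in YAML: its name, and indented under it one key for each argument. carry_out: Moves the arm, as the interface text tells. Its arguments: {"type":"object","properties":{"steps":{"type":"array"},"newtons":{"type":"number"}},"required":["steps"]}

```bash
ls; mkdir -p pics; cat > h.py <<'E'
import numpy as np, cv2
from bench import bot, imaging
from scipy.spatial.transform import Rotation as R
def snap(n,f):
    im=imaging.read_camera(n); cv2.imwrite('pics/'+f,im); return im
def cal(n):
    c=imaging.calibration(n); return np.array(c['K'],float),np.array(c['rvec'],float).reshape(3),np.array(c['tvec'],float).reshape(3)
def ray(n,uv,z,c=None):
    K,r,t=c or cal(n); M=R.from_rotvec(r).as_matrix()
    o=-M.T@t; d=M.T@np.linalg.solve(K,[uv[0],uv[1],1.]); return o+d*(z-o[2])/d[2]
def proj(n,p):
    K,r,t=cal(n); return cv2.projectPoints(np.array(p,float).reshape(-1,1,3),r,t,K,None)[0].reshape(-1,2)
def off(p,yaw=None):
    "shares to get TCP to p, in tool axes"
    o=bot.get_obs(); M=R.from_rotvec(o['ee_rot']).as_matrix()
    return np.round(M.T@(np.array(p)-o['position'])/.15,3)
def st():
    o=bot.get_obs(); M=R.from_rotvec(o['ee_rot']).as_matrix()
    print('t',round(o['time_s'],2),'pos',np.round(o['position'],4),'F',np.round(o['contact_force'],1),'w',round(float(o['width']),4),'toolx',np.round(M[:,0],3),'y',np.round(M[:,1],3),'z',np.round(M[:,2],3))
E
python3 - <<'E'
from h import *
st()
a=snap('top','top0.png');b=snap('side','side0.png')
for n in('top','side'):
    K,r,t=cal(n);print(n,K.tolist(),-R.from_rotvec(r).as_matrix().T@t)
E
```

```text
pics
t 0.0 pos [0.2167 0.4779 0.2382] F [0.9 0.3 0.7] w 0.088 toolx [ 0.413  0.911 -0.001] y [ 0.911 -0.413 -0.   ] z [-0.001 -0.001 -1.   ]
top [[490.2027619915471, 0.0, 283.1445090669357], [0.0, 490.2027619915471, 205.37420198506183], [0.0, 0.0, 1.0]] [ 0.31529357 -0.03201062  1.27635369]
side [[470.2629416294345, 0.0, 277.045577296605], [0.0, 470.2629416294345, 213.32528345015305], [0.0, 0.0, 1.0]] [-0.08885922 -0.68575896  0.56440947]
```

View pics/top0.png

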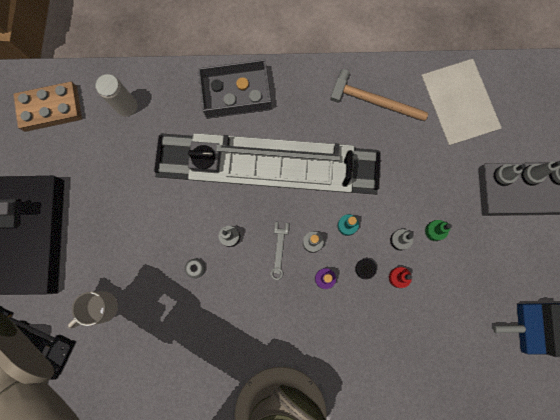

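View pics/side0.png

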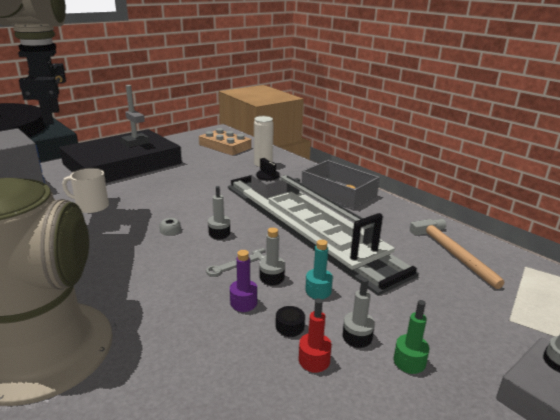

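The top view shows three plain grey holders at (229,236), (313,241, brass nut, so holder1) and (402,239). The look-alikes are turquoise (349,224), purple (326,278), green (438,230) and red (401,277). The pot is at (367,268), the nut at (194,268) and the wrench at (280,250). The carrier has its knob at (204,155) and its handle at (350,168). I'll enlarge to confirm, including the rack at far right.

```bash
python3 - <<'E'
from h import *
a=cv2.imread('pics/top0.png')
c1=cv2.resize(a[120:300,150:460],None,fx=2.55,fy=2.55,interpolation=cv2.INTER_CUBIC)
cv2.imwrite('pics/c1.png',c1)
for uv in[(508,174),(229,236),(313,241),(402,239)]:print(uv,ray('top',uv,0.05))
for uv in [(350,168)]:print(ray('top',uv,.114))
print(ray('top',(204,155),.12))
E
```

```text
(508, 174) [ 0.58172608 -0.5875516   0.05      ]
(229, 236) [0.43358492 0.1216987  0.05      ]
(313, 241) [ 0.41813831 -0.08889749  0.05      ]
(402, 239) [ 0.42010919 -0.31099109  0.05      ]
[ 0.58869805 -0.17943549  0.114     ]
[0.62538039 0.17487129 0.12      ]
```

View pics/c1.png

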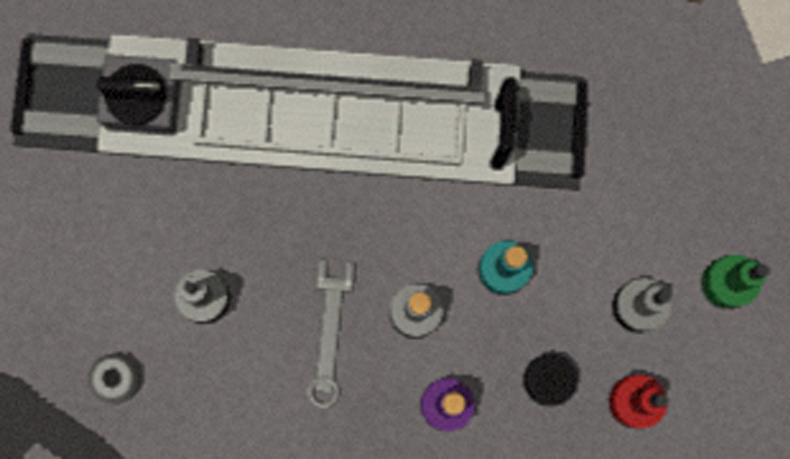

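Three holders are on the bench: left (cutter), middle (brass nut, so holder1) and right (cutter). The fourth is absent, since the far-right rack is 0.83 m away and is scenery. Next I compute the carrier frame from the deck and pocket corners.

```bash
cat >> h.py <<'E'
def carrier(im):
    "deck blob (light, low saturation) -> minAreaRect on rays at z=.034; returns centre,yaw of the y axis"
    hsv=cv2.cvtColor(im,cv2.COLOR_BGR2HSV)
    m=((hsv[...,2]>150)&(hsv[...,1]<50)).astype(np.uint8)
    m[:125]=0;m[200:]=0;m[:,:150]=0;m[:,390:]=0
    m=cv2.morphologyEx(m,cv2.MORPH_CLOSE,np.ones((3,3)))
    ys,xs=np.nonzero(m); c=cal('top')
    P=np.array([ray('top',(x,y),.034,c)[:2] for x,y in zip(xs,ys)],np.float32)
    return cv2.minAreaRect(P),m
E
python3 - <<'E'
from h import *
a=cv2.imread('pics/top0.png')
r,m=carrier(a);print(r)
f=lambda l,z:[print(np.round(ray('top',(x/2.55+150,y/2.55+120),z),4)) for x,y in l]
print('deck');f([(97,150),(515,184),(110,36),(520,66)],.034)
print('pock');f([(205,85),(465,105),(462,163),(197,143)],.048)
print('handle');f([(512,120)],.122);print('knob');f([(133,93)],.115)
print('rail');f([(12,145),(30,36),(585,75),(580,188)],.02)
E
```

```text
((0.6271535158157349, 0.015610769391059875), (0.42424625158309937, 0.12304381281137466), 84.52522277832031)
deck
[0.5854 0.231  0.034 ]
[ 0.5438 -0.1925  0.034 ]
[0.7055 0.2197 0.034 ]
[ 0.6665 -0.2018  0.034 ]
pock
[0.648  0.1194 0.048 ]
[ 0.6229 -0.1432  0.048 ]
[ 0.5634 -0.1385  0.048 ]
[0.588  0.1272 0.048 ]
handle
[ 0.5891 -0.1804  0.122 ]
knob
[0.6231 0.1802 0.115 ]
rail
[0.5951 0.322  0.02  ]
[0.7114 0.3064 0.02  ]
[ 0.6597 -0.2704  0.02  ]
[ 0.5412 -0.2602  0.02  ]
```

Call:
carry_out:
  steps:
    - {"offset":[-0.1,0.14,0],"rot":[0,0,-0.03],"grip":0}
    - {"offset":[-0.25,0.3,0],"rot":[0,0,-0.07],"grip":0}
    - {"offset":[-0.4,0.5,0],"rot":[0,0,-0.12],"grip":0}
    - {"offset":[-0.55,0.7,0],"rot":[0,0,-0.16],"grip":0}
    - {"offset":[-0.66,0.86,0],"rot":[0,0,-0.19],"grip":0}
    - {"offset":[-0.74,0.97,0],"rot":[0,0,-0.21],"grip":0}
    - {"offset":[-0.75,1,0],"rot":[0,0,-0.21],"grip":0}
    - {"offset":[-0.75,1,0],"rot":[0,0,-0.21],"grip":0}

```text
time_s: 1.1
position: [0.3069, 0.314, 0.2386]
ee_rot: [-2.326, -2.111, 0.0]
contact_force: [-0.3, 0.3, 0.4]
width: 0.0881
```

```bash
python3 - <<'E'
from h import *
st();print(off([.589,-.18,.097]))
E
```

```text
t 1.1 pos [0.3069 0.314  0.2386] F [-0.3  0.3  0.4] w 0.0881 toolx [0.097 0.995 0.   ] y [ 0.995 -0.097 -0.   ] z [-0.  0. -1.]
[-3.096  2.19   0.944]
```

Call:
carry_out:
  steps:
    - {"offset":[-0.12,0.1,0],"rot":[0,0,0],"grip":0}
    - {"offset":[-0.3,0.25,0],"rot":[0,0,0],"grip":0}
    - {"offset":[-0.5,0.4,0],"rot":[0,0,0],"grip":0}
    - {"offset":[-0.7,0.55,0],"rot":[0,0,0],"grip":0}
    - {"offset":[-0.88,0.7,0],"rot":[0,0,0],"grip":0}
    - {"offset":[-0.97,0.78,0],"rot":[0,0,0],"grip":0}
    - {"offset":[-1,0.8,0],"rot":[0,0,0],"grip":0}
    - {"offset":[-1,0.8,0],"rot":[0,0,0],"grip":0}

```text
time_s: 2.1
position: [0.4118, 0.1535, 0.2387]
ee_rot: [-2.325, -2.113, 0.0]
contact_force: [-0.4, -0.5, -0.1]
width: 0.0882
```

Call:
carry_out:
  steps:
    - {"offset":[-0.12,0.1,0],"rot":[0,0,0],"grip":0}
    - {"offset":[-0.3,0.25,0],"rot":[0,0,0],"grip":0}
    - {"offset":[-0.5,0.4,0],"rot":[0,0,0],"grip":0}
    - {"offset":[-0.7,0.55,0],"rot":[0,0,0],"grip":0}
    - {"offset":[-0.88,0.7,0],"rot":[0,0,0],"grip":0}
    - {"offset":[-0.97,0.78,0],"rot":[0,0,0],"grip":0}
    - {"offset":[-1,0.8,0],"rot":[0,0,0],"grip":0}
    - {"offset":[-1,0.8,0],"rot":[0,0,0],"grip":0}

```text
time_s: 3.1
position: [0.5169, -0.0071, 0.2387]
ee_rot: [-2.324, -2.113, -0.0]
contact_force: [0.9, -0.6, -0.1]
width: 0.0883
```

Call:
carry_out:
  steps:
    - {"offset":[-0.12,0.1,0],"rot":[0,0,0],"grip":0}
    - {"offset":[-0.3,0.2,0],"rot":[0,0,0],"grip":0}
    - {"offset":[-0.5,0.3,0],"rot":[0,0,0],"grip":0}
    - {"offset":[-0.7,0.4,0],"rot":[0,0,0],"grip":0}
    - {"offset":[-0.88,0.5,0],"rot":[0,0,0],"grip":0}
    - {"offset":[-1,0.57,0],"rot":[0,0,0],"grip":0}
    - {"offset":[-1,0.59,0],"rot":[0,0,0],"grip":0}
    - {"offset":[-1,0.59,0],"rot":[0,0,0],"grip":0}

```text
time_s: 4.1
position: [0.5908, -0.1643, 0.2388]
ee_rot: [-2.324, -2.113, -0.0]
contact_force: [-0.4, -0.8, -0.0]
width: 0.088
```

```bash
python3 - <<'E'
from h import *
st();print(off([.589,-.18,.097]))
im=snap('wrist','w0.png')
print(proj('wrist',[[.589,-.18,.114]]))
E
```

```text
t 4.1 pos [ 0.5908 -0.1643  0.2388] F [-0.4 -0.8 -0. ] w 0.088 toolx [0.095 0.996 0.   ] y [ 0.996 -0.095 -0.   ] z [-0.  0. -1.]
[-0.105 -0.002  0.946]
[[258.67544266 198.27691976]]
```

View pics/w0.png

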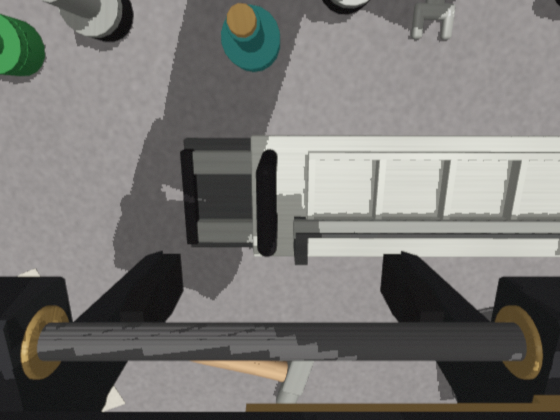

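The wrist picture shows the handle crossbar centred at (266,202), and it runs parallel to the image's vertical axis. I refine its position from that.

```bash
python3 - <<'E'
from h import *
p=ray('wrist',(266.5,202.5),.116);print(p,off([p[0],p[1],.097]))
E
```

```text
[ 0.59238308 -0.17422373  0.116     ] [-0.065  0.017  0.946]
```

Call:
carry_out:
  newtons: 20
  steps:
    - {"offset":[-0.07,0.01,0.15],"rot":[0,0,0],"grip":0}
    - {"offset":[-0.07,0.01,0.35],"rot":[0,0,0],"grip":0}
    - {"offset":[-0.07,0.01,0.6],"rot":[0,0,0],"grip":0}
    - {"offset":[-0.07,0.01,0.8],"rot":[0,0,0],"grip":0}
    - {"offset":[-0.07,0.01,0.92],"rot":[0,0,0],"grip":0}
    - {"offset":[-0.07,0.01,0.95],"rot":[0,0,0],"grip":0}
    - {"offset":[-0.07,0.01,0.95],"rot":[0,0,0],"grip":0.5}
    - {"offset":[-0.07,0.01,0.95],"rot":[0,0,0],"grip":0.7}

```text
time_s: 5.15
position: [0.5918, -0.1764, 0.0973]
ee_rot: [2.324, 2.111, 0.001]
contact_force: [0.1, -0.3, 0.4]
width: 0.0703
```

Call:
carry_out:
  steps:
    - {"offset":[0,0,0],"rot":[0,0,0],"grip":0.8}
    - {"offset":[0,0,0],"rot":[0,0,0],"grip":0.9}
    - {"offset":[0,0,0],"rot":[0,0,0],"grip":1}
    - {"offset":[0,0,0],"rot":[0,0,0],"grip":1}
    - {"offset":[0,0,0],"rot":[0,0,0],"grip":1}
    - {"offset":[0,0,0],"rot":[0,0,0],"grip":1}
    - {"offset":[0,0,0],"rot":[0,0,0],"grip":1}
    - {"offset":[0,0,0],"rot":[0,0,0],"grip":1}

```text
time_s: 6.15
position: [0.5914, -0.1763, 0.0962]
ee_rot: [-2.325, -2.112, 0.0]
contact_force: [0.6, -0.4, -0.2]
width: 0.0149
```

```bash
python3 - <<'E'
from h import *
st()
E
```

```text
t 6.15 pos [ 0.5914 -0.1763  0.0962] F [ 0.6 -0.4 -0.2] w 0.0149 toolx [0.096 0.995 0.   ] y [ 0.995 -0.096 -0.   ] z [-0.  0. -1.]
```

Call:
carry_out:
  steps:
    - {"offset":[-0.03,0,0],"rot":[0,0,0],"grip":1}
    - {"offset":[-0.08,0,0],"rot":[0,0,0],"grip":1}
    - {"offset":[-0.13,0,0],"rot":[0,0,0],"grip":1}
    - {"offset":[-0.18,0,0],"rot":[0,0,0],"grip":1}
    - {"offset":[-0.23,0,0],"rot":[0,0,0],"grip":1}
    - {"offset":[-0.28,0,0],"rot":[0,0,0],"grip":1}
    - {"offset":[-0.3,0,0],"rot":[0,0,0],"grip":1}
    - {"offset":[-0.3,0,0],"rot":[0,0,0],"grip":1}

```text
time_s: 7.15
position: [0.587, -0.221, 0.0962]
ee_rot: [-2.325, -2.112, -0.0]
contact_force: [-0.5, 2.1, 0.5]
width: 0.0148
```

```bash
python3 - <<'E'
from h import *
st()
im=snap('wrist','w1.png')
E
```

```text
t 7.15 pos [ 0.587  -0.221   0.0962] F [-0.5  2.1  0.5] w 0.0148 toolx [0.096 0.995 0.   ] y [ 0.995 -0.096 -0.   ] z [-0.  0. -1.]
```

View pics/w1.png

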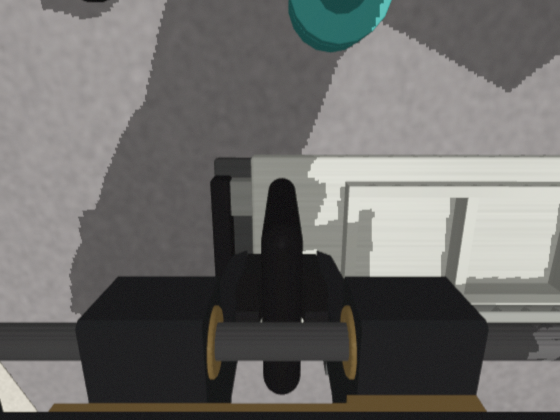

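The carrier moved 45 mm with the gripper (drag about 2 N). Its edge at px 252 is still short of the rail end at 231, so I keep pulling over the detent.

Call:
carry_out:
  steps:
    - {"offset":[-0.02,0,0],"rot":[0,0,0],"grip":1}
    - {"offset":[-0.04,0,0],"rot":[0,0,0],"grip":1}
    - {"offset":[-0.06,0,0],"rot":[0,0,0],"grip":1}
    - {"offset":[-0.08,0,0],"rot":[0,0,0],"grip":1}
    - {"offset":[-0.1,0,0],"rot":[0,0,0],"grip":1}
    - {"offset":[-0.12,0,0],"rot":[0,0,0],"grip":1}
    - {"offset":[-0.13,0,0],"rot":[0,0,0],"grip":1}
    - {"offset":[-0.13,0,0],"rot":[0,0,0],"grip":1}

```text
time_s: 8.2
position: [0.5859, -0.2324, 0.0959]
ee_rot: [-2.314, -2.107, -0.013]
contact_force: [2.9, 40.2, 7.9]
width: 0.0149
```

Call:
carry_out:
  steps:
    - {"offset":[-0.01,0,0],"rot":[0,0,0],"grip":1}
    - {"offset":[-0.02,0,0],"rot":[0,0,0],"grip":1}
    - {"offset":[-0.03,0,0],"rot":[0,0,0],"grip":1}
    - {"offset":[-0.04,0,0],"rot":[0,0,0],"grip":1}
    - {"offset":[-0.04,0,0],"rot":[0,0,0],"grip":1}
    - {"offset":[-0.04,0,0],"rot":[0,0,0],"grip":1}
    - {"offset":[-0.04,0,0],"rot":[0,0,0],"grip":1}
    - {"offset":[-0.04,0,0],"rot":[0,0,0],"grip":1}

```text
time_s: 9.2
position: [0.5853, -0.2381, 0.0958]
ee_rot: [-2.314, -2.107, -0.013]
contact_force: [3.1, 38.9, 7.3]
width: 0.0264
```

It is hard against the stop at 40 N. I release straight away.

Call:
carry_out:
  steps:
    - {"offset":[0.03,0,0],"rot":[0,0,0],"grip":0.5}
    - {"offset":[0.06,0,0],"rot":[0,0,0],"grip":0}
    - {"offset":[0.08,0,0],"rot":[0,0,0],"grip":0}
    - {"offset":[0.08,0,0],"rot":[0,0,0],"grip":0}
    - {"offset":[0.08,0,0],"rot":[0,0,0],"grip":0}
    - {"offset":[0.08,0,0],"rot":[0,0,0],"grip":0}
    - {"offset":[0.08,0,0],"rot":[0,0,0],"grip":0}
    - {"offset":[0.08,0,0],"rot":[0,0,0],"grip":0}

```text
time_s: 10.2
position: [0.5858, -0.2345, 0.0962]
ee_rot: [-2.325, -2.112, 0.0]
contact_force: [0.0, -0.3, 0.4]
width: 0.0877
```

Call:
carry_out:
  steps:
    - {"offset":[0,0,-0.15],"rot":[0,0,0],"grip":0}
    - {"offset":[0,0,-0.4],"rot":[0,0,0],"grip":0}
    - {"offset":[0,0,-0.65],"rot":[0,0,0],"grip":0}
    - {"offset":[0.2,0,-0.8],"rot":[0,0,0],"grip":0}
    - {"offset":[0.5,0,-0.9],"rot":[0,0,0],"grip":0}
    - {"offset":[0.8,0,-0.9],"rot":[0,0,0],"grip":0}
    - {"offset":[0.98,0,-0.9],"rot":[0,0,0],"grip":0}
    - {"offset":[1,0,-0.9],"rot":[0,0,0],"grip":0}

```text
time_s: 11.2
position: [0.6002, -0.0838, 0.2314]
ee_rot: [2.323, 2.115, 0.0]
contact_force: [1.4, 0.1, -0.6]
width: 0.0881
```

```bash
python3 - <<'E'
from h import *
st()
a=snap('wrist','w2.png');b=snap('top','top1.png')
r,m=carrier(b);print(r)
cv2.imwrite('pics/j1.png',np.hstack([a[:,:390],cv2.resize(b[120:300,150:460],(390,226))if 0 else cv2.copyMakeBorder(cv2.resize(b[120:300,160:460],(400,240)),90,90,0,0,0)]))
E
```

```text
t 11.2 pos [ 0.6002 -0.0838  0.2314] F [ 1.4  0.1 -0.6] w 0.0881 toolx [0.094 0.996 0.   ] y [ 0.996 -0.094  0.   ] z [ 0. -0. -1.]
((0.6223903298377991, -0.04007762670516968), (0.4244694113731384, 0.12399212270975113), 84.5326156616211)
```

View pics/j1.png

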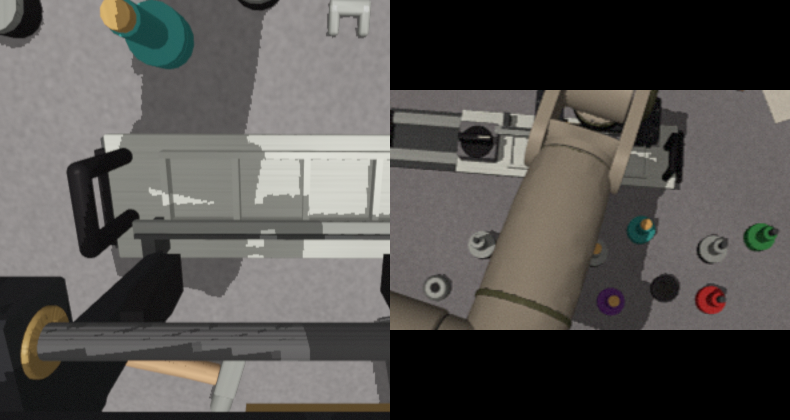

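The carrier shifted 55.9 mm and its right end now sits flush at the rail end, so it is at the loading stop. Next is the knob at px (204,~150).

Call:
carry_out:
  steps:
    - {"offset":[0.1,0,0],"rot":[0,0,0.1],"grip":0}
    - {"offset":[0.25,0,0],"rot":[0,0,0.2],"grip":0}
    - {"offset":[0.4,0,0],"rot":[0,0,0.31],"grip":0}
    - {"offset":[0.6,0,0],"rot":[0,0,0.42],"grip":0}
    - {"offset":[0.75,0,0],"rot":[0,0,0.53],"grip":0}
    - {"offset":[0.9,0,0],"rot":[0,0,0.64],"grip":0}
    - {"offset":[1,0,0],"rot":[0,0,0.7],"grip":0}
    - {"offset":[1,0,0],"rot":[0,0,0.7],"grip":0}

```text
time_s: 12.3
position: [0.6147, 0.0635, 0.231]
ee_rot: [3.086, 0.587, -0.0]
contact_force: [-0.4, -0.4, -0.5]
width: 0.0883
```

Call:
carry_out:
  steps:
    - {"offset":[0.0,0,0],"rot":[0,0,0.1],"grip":0}
    - {"offset":[0.0,0,0],"rot":[0,0,0.2],"grip":0}
    - {"offset":[0,0,0],"rot":[0,0,0.28],"grip":0}
    - {"offset":[0,0,0],"rot":[0,0,0.3],"grip":0}
    - {"offset":[0,0,0],"rot":[0,0,0.3],"grip":0}
    - {"offset":[0,0,0],"rot":[0,0,0.3],"grip":0}
    - {"offset":[0,0,0],"rot":[0,0,0.3],"grip":0}
    - {"offset":[0,0,0],"rot":[0,0,0.3],"grip":0}

```text
time_s: 13.3
position: [0.6145, 0.0641, 0.2312]
ee_rot: [3.138, -0.15, 0.0]
contact_force: [0.6, -0.7, -0.7]
width: 0.0881
```

```bash
python3 - <<'E'
from h import *
st();a=snap('wrist','w3.png')
print(proj('wrist',[[.6187,.1267,.121]]),off([.6187,.1267,.093]))
E
```

```text
t 13.3 pos [0.6145 0.0641 0.2312] F [ 0.6 -0.7 -0.7] w 0.0881 toolx [ 0.995 -0.095  0.   ] y [-0.095 -0.995  0.   ] z [ 0. -0. -1.]
[[279.15808176 117.89563562]] [-0.012 -0.418  0.922]
```

View pics/w3.png

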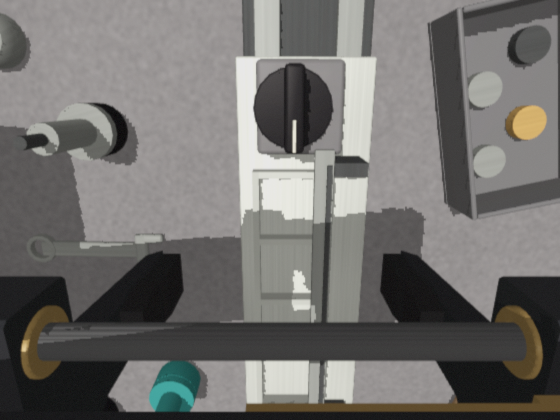

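The knob's grip bar is centred at (295,108) and its disc at (293,107). I cast rays through those.

```bash
python3 - <<'E'
from h import *
p=ray('wrist',(295,108.5),.121);print(p,ray('wrist',(293,107),.087),off([p[0],p[1],.092]))
# pockets walls in w3: inner left corner (253,170)-(367?)
for uv in [(262,178),(262,236),(262,295)]:print(uv,ray('wrist',uv,.048))
o=bot.get_obs();print(o['qpos'])
E
```

```text
[0.63002177 0.13184604 0.121     ] [0.62970604 0.13218785 0.087     ] [ 0.06  -0.459  0.928]
(262, 178) [0.59688288 0.07119468 0.048     ]
(262, 236) [0.59054685 0.01446901 0.048     ]
(262, 295) [ 0.58344148 -0.04914455  0.048     ]
[-8.53858366e-02  5.26476384e-01  1.20383488e+00  2.31139161e-05
  1.41121597e+00  1.01140006e-02]
```

Top and wrist estimates differ by about 10 mm. I descend partway to the midpoint and look again.

Call:
carry_out:
  steps:
    - {"offset":[0.01,-0.08,0.05],"rot":[0,0,0],"grip":0}
    - {"offset":[0.02,-0.2,0.15],"rot":[0,0,0],"grip":0}
    - {"offset":[0.03,-0.3,0.28],"rot":[0,0,0],"grip":0}
    - {"offset":[0.04,-0.4,0.4],"rot":[0,0,0],"grip":0}
    - {"offset":[0.04,-0.45,0.48],"rot":[0,0,0],"grip":0}
    - {"offset":[0.04,-0.45,0.5],"rot":[0,0,0],"grip":0}
    - {"offset":[0.04,-0.45,0.5],"rot":[0,0,0],"grip":0}
    - {"offset":[0.04,-0.45,0.5],"rot":[0,0,0],"grip":0}

```text
time_s: 14.35
position: [0.6273, 0.1303, 0.157]
ee_rot: [-3.138, 0.152, -0.002]
contact_force: [-0.3, 0.1, -0.4]
width: 0.0884
```

```bash
python3 - <<'E'
from h import *
st();a=snap('wrist','w4.png');b=snap('top','top2.png');c=snap('side','side2.png')
o=bot.get_obs();print('TCP px',proj('wrist',[o['position']]))
cv2.imwrite('pics/j2.png',np.hstack([a[:300,150:450],c[120:270,200:450].repeat(2,0).repeat(2,1)]))
E
```

```text
t 14.35 pos [0.6273 0.1303 0.157 ] F [-0.3  0.1 -0.4] w 0.0884 toolx [ 0.995 -0.096  0.001] y [-0.096 -0.995 -0.   ] z [ 0.001 -0.    -1.   ]
TCP px [[281.89996713 275.61169454]]
```

View pics/j2.png

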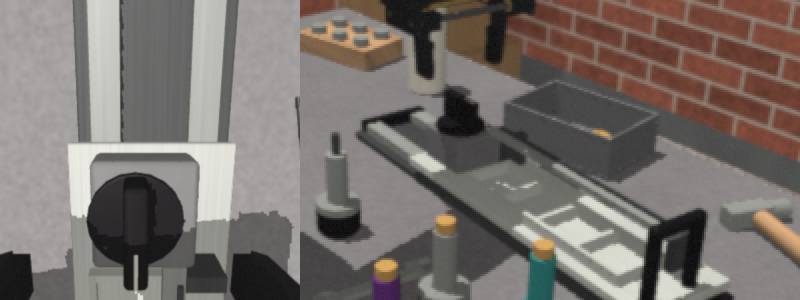

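From here the bar's centre is at about (286,232) and the disc's at (287,219).

```bash
python3 - <<'E'
from h import *
p=ray('wrist',(286,232),.121);q=ray('wrist',(287,219.5),.087);print(p,q)
m=(p+q)/2;print(off([m[0],m[1],.092]))
E
```

```text
[0.63003574 0.13749118 0.121     ] [0.63066436 0.13306411 0.087     ]
[ 0.018 -0.034  0.431]
```

Call:
carry_out:
  newtons: 15
  steps:
    - {"offset":[0.0,-0.01,0.1],"rot":[0,0,0],"grip":0}
    - {"offset":[0.0,-0.01,0.25],"rot":[0,0,0],"grip":0}
    - {"offset":[0.0,-0.01,0.37],"rot":[0,0,0],"grip":0}
    - {"offset":[0.0,-0.01,0.43],"rot":[0,0,0],"grip":0}
    - {"offset":[0.0,-0.01,0.43],"rot":[0,0,0],"grip":0.5}
    - {"offset":[0.0,-0.01,0.43],"rot":[0,0,0],"grip":0.6}
    - {"offset":[0.0,-0.01,0.43],"rot":[0,0,0],"grip":0.65}
    - {"offset":[0.0,-0.01,0.43],"rot":[0,0,0],"grip":0.7}

```text
time_s: 15.5
position: [0.6272, 0.1322, 0.0921]
ee_rot: [-3.138, 0.151, -0.001]
contact_force: [-0.1, -0.5, -0.4]
width: 0.0504
```

Call:
carry_out:
  steps:
    - {"offset":[0,0,0],"rot":[0,0,0],"grip":0.75}
    - {"offset":[0,0,0],"rot":[0,0,0],"grip":0.8}
    - {"offset":[0,0,0],"rot":[0,0,0],"grip":0.85}
    - {"offset":[0,0,0],"rot":[0,0,0],"grip":0.9}
    - {"offset":[0,0,0],"rot":[0,0,0],"grip":1}
    - {"offset":[0,0,0],"rot":[0,0,0],"grip":1}
    - {"offset":[0,0,0],"rot":[0,0,0],"grip":1}
    - {"offset":[0,0,0],"rot":[0,0,0],"grip":1}

```text
time_s: 16.5
position: [0.6295, 0.1319, 0.0918]
ee_rot: [-3.137, 0.151, -0.011]
contact_force: [16.3, 0.5, -7.8]
width: 0.0143
```

```bash
python3 - <<'E'
from h import *
st();o=bot.get_obs();print(o['wrist_torque'])
E
```

```text
t 16.5 pos [0.6295 0.1319 0.0918] F [16.3  0.5 -7.8] w 0.0143 toolx [ 0.995 -0.096  0.007] y [-0.096 -0.995 -0.001] z [ 0.007  0.    -1.   ]
[-0.01249825 -2.13009414  0.07308492]
```

Call:
carry_out:
  newtons: 30
  steps:
    - {"offset":[0.015,0,0],"rot":[0,0,0],"grip":1}
    - {"offset":[0.015,0,0],"rot":[0,0,-0.1],"grip":1}
    - {"offset":[0.015,0,0],"rot":[0,0,-0.2],"grip":1}
    - {"offset":[0.015,0,0],"rot":[0,0,-0.3],"grip":1}
    - {"offset":[0.015,0,0],"rot":[0,0,-0.4],"grip":1}
    - {"offset":[0.015,0,0],"rot":[0,0,-0.5],"grip":1}
    - {"offset":[0.015,0,0],"rot":[0,0,-0.6],"grip":1}
    - {"offset":[0.015,0,0],"rot":[0,0,-0.6],"grip":1}

```text
time_s: 17.5
position: [0.6278, 0.1316, 0.0917]
ee_rot: [-2.862, -1.293, 0.007]
contact_force: [-8.5, -3.1, 5.5]
width: 0.0139
```

```bash
python3 - <<'E'
from h import *
st();o=bot.get_obs();print(o['wrist_torque'])
E
```

```text
t 17.5 pos [0.6278 0.1316 0.0917] F [-8.5 -3.1  5.5] w 0.0139 toolx [ 0.661  0.75  -0.004] y [ 0.75  -0.661 -0.003] z [-0.005 -0.001 -1.   ]
[-0.53295933  1.4738755   0.06483417]
```

Call:
carry_out:
  steps:
    - {"offset":[-0.007,-0.007,0],"rot":[0,0,-0.04],"grip":1}
    - {"offset":[-0.007,-0.007,0],"rot":[0,0,-0.08],"grip":1}
    - {"offset":[-0.007,-0.007,0],"rot":[0,0,-0.12],"grip":1}
    - {"offset":[-0.007,-0.007,0],"rot":[0,0,-0.15],"grip":1}
    - {"offset":[-0.007,-0.007,0],"rot":[0,0,-0.17],"grip":1}
    - {"offset":[-0.007,-0.007,0],"rot":[0,0,-0.19],"grip":1}
    - {"offset":[-0.007,-0.007,0],"rot":[0,0,-0.19],"grip":1}
    - {"offset":[-0.007,-0.007,0],"rot":[0,0,-0.19],"grip":1}

```text
time_s: 18.5
position: [0.6274, 0.1313, 0.0918]
ee_rot: [-2.642, -1.7, 0.003]
contact_force: [-3.5, -4.1, 3.8]
width: 0.014
```

```bash
python3 - <<'E'
from h import *
st();o=bot.get_obs();print(o['wrist_torque'])
E
```

```text
t 18.5 pos [0.6274 0.1313 0.0918] F [-3.5 -4.1  3.8] w 0.014 toolx [ 0.414  0.91  -0.001] y [ 0.91  -0.414 -0.001] z [-0.002 -0.001 -1.   ]
[-0.71721871  0.56835154 -0.53704163]
```

Torque is now -0.54 N m, so the knob is at its open stop. I release and rise.

Call:
carry_out:
  steps:
    - {"offset":[0,0,0],"rot":[0,0,0.03],"grip":0.7}
    - {"offset":[0,0,0],"rot":[0,0,0.03],"grip":0}
    - {"offset":[0,0,0],"rot":[0,0,0.03],"grip":0}
    - {"offset":[0,0,0],"rot":[0,0,0.03],"grip":0}
    - {"offset":[0,0,-0.15],"rot":[0,0,0.03],"grip":0}
    - {"offset":[0,0,-0.4],"rot":[0,0,0.03],"grip":0}
    - {"offset":[0,0,-0.7],"rot":[0,0,0.03],"grip":0}
    - {"offset":[0,0,-0.9],"rot":[0,0,0.03],"grip":0}

```text
time_s: 19.5
position: [0.6281, 0.132, 0.2291]
ee_rot: [2.679, 1.639, 0.003]
contact_force: [-0.0, 0.3, -0.4]
width: 0.0878
```

```bash
python3 - <<'E'
from h import *
st();b=snap('top','top3.png');a=snap('wrist','w5.png');s=snap('side','side3.png')
r,m=carrier(b);print(r)
t=cv2.resize(b[120:300,160:460],(480,288))
cv2.imwrite('pics/j3.png',np.vstack([np.hstack([t,a[:288,120:440]]),np.zeros((10,800,3),np.uint8),cv2.resize(s[140:400,100:460],(800,300))[:300]])[:598])
E
```

```text
t 19.5 pos [0.6281 0.132  0.2291] F [-0.   0.3 -0.4] w 0.0878 toolx [0.455 0.89  0.001] y [ 0.89  -0.455  0.002] z [ 0.002  0.    -1.   ]
((0.6297893524169922, 0.04182520508766174), (0.5853052735328674, 0.12329702079296112), 84.50978088378906)
```

View pics/j3.png

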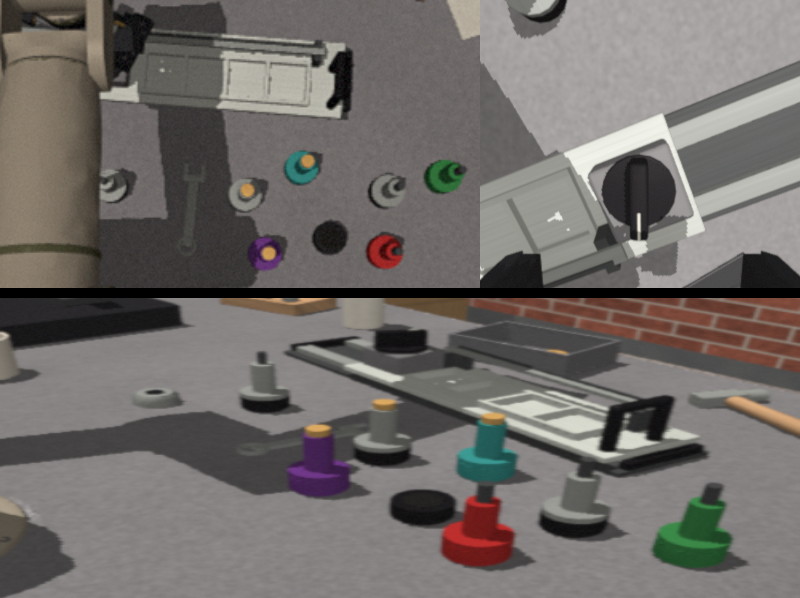

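The bench view confirms the clamp is open (knob bar turned across, clamp bar retracted) and the carrier is still at the loading end. The three grey holders are unmoved. I go above the left holder for a close look.

Call:
carry_out:
  steps:
    - {"offset":[-0.1,-0.12,0],"rot":[0,0,0.1],"grip":0}
    - {"offset":[-0.25,-0.3,0],"rot":[0,0,0.2],"grip":0}
    - {"offset":[-0.4,-0.5,0],"rot":[0,0,0.31],"grip":0}
    - {"offset":[-0.55,-0.65,0],"rot":[0,0,0.42],"grip":0}
    - {"offset":[-0.7,-0.8,0],"rot":[0,0,0.53],"grip":0}
    - {"offset":[-0.8,-0.93,0],"rot":[0,0,0.64],"grip":0}
    - {"offset":[-0.87,-1,0],"rot":[0,0,0.74],"grip":0}
    - {"offset":[-0.87,-1,0],"rot":[0,0,0.76],"grip":0}

```text
time_s: 20.65
position: [0.4341, 0.084, 0.2258]
ee_rot: [-3.138, 0.151, 0.003]
contact_force: [-0.6, -0.0, -0.7]
width: 0.0881
```

```bash
python3 - <<'E'
from h import *
st();a=snap('wrist','w6.png');b=snap('top','top4.png')
t=b[210:260,200:430]
cv2.imwrite('pics/j4.png',np.vstack([np.hstack([a[:330],np.zeros((330,240,3),np.uint8)]),cv2.resize(t,(800,174),interpolation=cv2.INTER_CUBIC)]))
E
```

```text
t 20.65 pos [0.4341 0.084  0.2258] F [-0.6 -0.  -0.7] w 0.0881 toolx [ 0.995 -0.096 -0.002] y [-0.096 -0.995  0.   ] z [-0.002  0.    -1.   ]
```

View pics/j4.png

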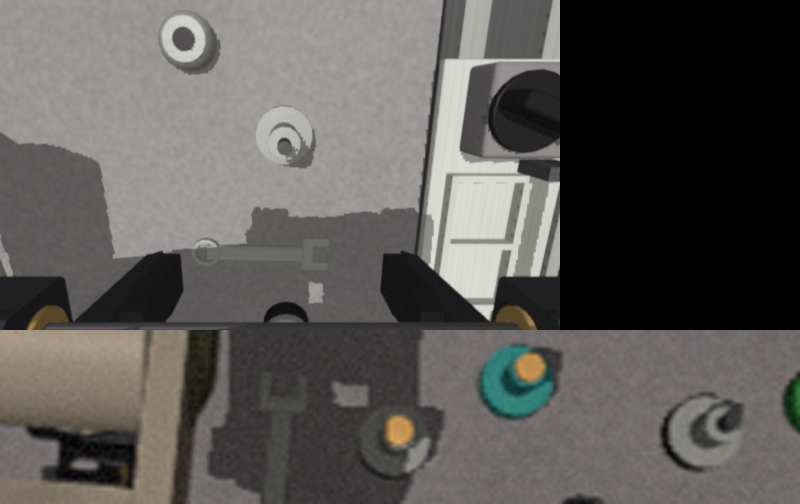

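The wrist view shows the left holder's flange disc centred at about (285,135) and its cutter tip at (284,147).

```bash
python3 - <<'E'
from h import *
p=ray('wrist',(285,135),.04);q=ray('wrist',(284,147),.125);print(p,q)
m=(p+q)/2
print(off([m[0],m[1],.067]))
print([ray('top',(402.5,238.5),.04),ray('top',(313.5,242),.04),ray('top',(229,236.5),.04)])
E
```

```text
[0.44189021 0.1277756  0.04      ] [0.44055069 0.12781289 0.125     ]
[ 0.015 -0.294  1.06 ]
[array([ 0.42220655, -0.31458296,  0.04      ]), array([ 0.41643643, -0.0905659 ,  0.04      ]), array([0.43327972, 0.12294578, 0.04      ])]
```

Call:
carry_out:
  newtons: 20
  steps:
    - {"offset":[0.01,-0.06,0],"rot":[0,0,0],"grip":0}
    - {"offset":[0.01,-0.15,0],"rot":[0,0,0],"grip":0}
    - {"offset":[0.01,-0.23,0.05],"rot":[0,0,0],"grip":0}
    - {"offset":[0.01,-0.28,0.15],"rot":[0,0,0],"grip":0}
    - {"offset":[0.01,-0.295,0.25],"rot":[0,0,0],"grip":0}
    - {"offset":[0.01,-0.295,0.35],"rot":[0,0,0],"grip":0}
    - {"offset":[0.01,-0.295,0.45],"rot":[0,0,0],"grip":0}
    - {"offset":[0.01,-0.295,0.5],"rot":[0,0,0],"grip":0}

```text
time_s: 21.75
position: [0.44, 0.1282, 0.1503]
ee_rot: [3.138, -0.15, -0.003]
contact_force: [0.3, -1.2, -0.1]
width: 0.088
```

Call:
carry_out:
  steps:
    - {"offset":[0,0,0.12],"rot":[0,0,0],"grip":0}
    - {"offset":[0,0,0.28],"rot":[0,0,0],"grip":0}
    - {"offset":[0,0,0.43],"rot":[0,0,0],"grip":0}
    - {"offset":[0,0,0.53],"rot":[0,0,0],"grip":0}
    - {"offset":[0,0,0.56],"rot":[0,0,0],"grip":0}
    - {"offset":[0,0,0.56],"rot":[0,0,0],"grip":0.4}
    - {"offset":[0,0,0.56],"rot":[0,0,0],"grip":0.5}
    - {"offset":[0,0,0.56],"rot":[0,0,0],"grip":0.55}

```text
time_s: 22.75
position: [0.4408, 0.128, 0.0681]
ee_rot: [-3.138, 0.151, -0.001]
contact_force: [-0.2, -0.1, -0.3]
width: 0.0601
```

Call:
carry_out:
  steps:
    - {"offset":[0,0,0],"rot":[0,0,0],"grip":0.6}
    - {"offset":[0,0,0],"rot":[0,0,0],"grip":0.65}
    - {"offset":[0,0,0],"rot":[0,0,0],"grip":0.7}
    - {"offset":[0,0,0],"rot":[0,0,0],"grip":0.75}
    - {"offset":[0,0,0],"rot":[0,0,0],"grip":0.85}
    - {"offset":[0,0,0],"rot":[0,0,0],"grip":1}
    - {"offset":[0,0,0],"rot":[0,0,0],"grip":1}
    - {"offset":[0,0,0],"rot":[0,0,0],"grip":1}

```text
time_s: 23.75
position: [0.4405, 0.128, 0.0677]
ee_rot: [3.138, -0.151, -0.0]
contact_force: [-3.0, 0.2, 2.9]
width: 0.0242
```

```bash
python3 - <<'E'
from h import *
st()
E
```

```text
t 23.75 pos [0.4405 0.128  0.0677] F [-3.   0.2  2.9] w 0.0242 toolx [ 0.995 -0.096 -0.   ] y [-0.096 -0.995  0.   ] z [-0. -0. -1.]
```

Call:
carry_out:
  steps:
    - {"offset":[0,0,-0.08],"rot":[0,0,0],"grip":1}
    - {"offset":[0,0,-0.2],"rot":[0,0,0],"grip":1}
    - {"offset":[0,0,-0.4],"rot":[0,0,0],"grip":1}
    - {"offset":[0,0,-0.6],"rot":[0,0,0],"grip":1}
    - {"offset":[0,0,-0.75],"rot":[0,0,0],"grip":1}
    - {"offset":[0,0,-0.85],"rot":[0,0,0],"grip":1}
    - {"offset":[0,0,-0.88],"rot":[0,0,0],"grip":1}
    - {"offset":[0,0,-0.88],"rot":[0,0,0],"grip":1}

```text
time_s: 24.75
position: [0.4405, 0.1279, 0.1995]
ee_rot: [3.138, -0.151, -0.0]
contact_force: [0.6, 0.4, -4.9]
width: 0.0244
```

Call:
carry_out:
  steps:
    - {"offset":[0.08,0.03,0],"rot":[0,0,0],"grip":1}
    - {"offset":[0.25,0.1,0],"rot":[0,0,0],"grip":1}
    - {"offset":[0.42,0.16,0],"rot":[0,0,0],"grip":1}
    - {"offset":[0.6,0.22,0],"rot":[0,0,0],"grip":1}
    - {"offset":[0.75,0.28,0],"rot":[0,0,0],"grip":1}
    - {"offset":[0.85,0.33,0],"rot":[0,0,0],"grip":1}
    - {"offset":[0.9,0.35,0],"rot":[0,0,0],"grip":1}
    - {"offset":[0.9,0.35,0],"rot":[0,0,0],"grip":1}

```text
time_s: 25.75
position: [0.5701, 0.0625, 0.1991]
ee_rot: [-3.138, 0.151, 0.001]
contact_force: [-0.0, 1.0, -6.3]
width: 0.0245
```

Call:
carry_out:
  steps:
    - {"offset":[0.05,0.02,0],"rot":[0,0,0],"grip":1}
    - {"offset":[0.13,0.05,0],"rot":[0,0,0],"grip":1}
    - {"offset":[0.23,0.08,0],"rot":[0,0,0],"grip":1}
    - {"offset":[0.3,0.11,0],"rot":[0,0,0],"grip":1}
    - {"offset":[0.34,0.12,0],"rot":[0,0,0],"grip":1}
    - {"offset":[0.34,0.12,0],"rot":[0,0,0],"grip":1}
    - {"offset":[0.34,0.12,0],"rot":[0,0,0],"grip":1}
    - {"offset":[0.34,0.12,0],"rot":[0,0,0],"grip":1}

```text
time_s: 26.75
position: [0.6188, 0.0402, 0.1999]
ee_rot: [-3.138, 0.15, 0.0]
contact_force: [-0.5, 0.2, -4.5]
width: 0.0245
```

```bash
cat >> h.py <<'E'
P=[np.array([.6096,-.0593])+(i-1.5)*.066*np.array([.0958,.9954]) for i in range(4)]
E
python3 - <<'E'
from h import *
st();print(off([*P[3],.1017]))
snap('wrist','w7.png');snap('side','side4.png')
a=cv2.imread('pics/w7.png');b=cv2.imread('pics/side4.png')
cv2.imwrite('pics/j5.png',np.hstack([a[:,100:460],cv2.resize(b[100:300,200:410],(440,419))[:420] if 0 else cv2.resize(b[100:300,200:410],(440,420))]))
E
```

```text
t 26.75 pos [0.6188 0.0402 0.1999] F [-0.5  0.2 -4.5] w 0.0245 toolx [ 0.995 -0.096 -0.   ] y [-0.096 -0.995 -0.   ] z [-0.  0. -1.]
[0.003 0.006 0.654]
```

View pics/j5.png

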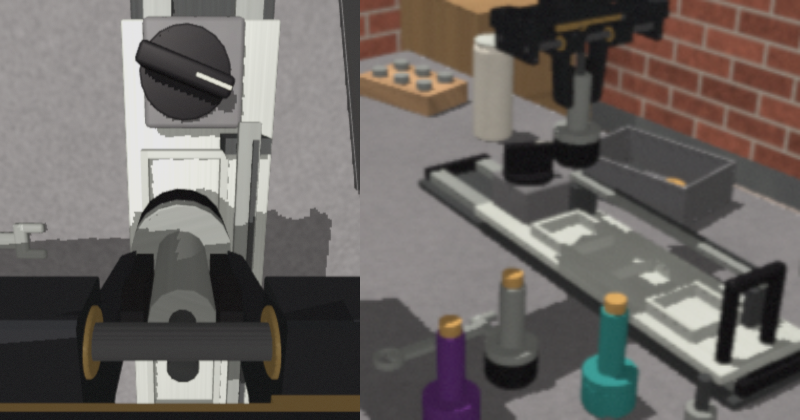

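The holder hangs upright and centred above pocket 3. The pocket's far rim runs from (243,152) to (327,152), which I use to cross-check the pocket centre.

```bash
python3 - <<'E'
from h import *
a,b=ray('wrist',(242,151),.048),ray('wrist',(326,151),.048)
u=np.array([.0958,.9954]);m=(a+b)/2
print(np.linalg.norm(a-b),m[:2]-.036*u,P[3])
E
```

```text
0.06854427541942024 [0.62052611 0.03835235] [0.6190842 0.0392446]
```

Call:
carry_out:
  steps:
    - {"offset":[0,0.005,0.08],"rot":[0,0,0],"grip":1}
    - {"offset":[0,0.005,0.2],"rot":[0,0,0],"grip":1}
    - {"offset":[0,0.005,0.33],"rot":[0,0,0],"grip":1}
    - {"offset":[0,0.005,0.43],"rot":[0,0,0],"grip":1}
    - {"offset":[0,0.005,0.5],"rot":[0,0,0],"grip":1}
    - {"offset":[0,0.005,0.55],"rot":[0,0,0],"grip":1}
    - {"offset":[0,0.005,0.58],"rot":[0,0,0],"grip":1}
    - {"offset":[0,0.005,0.6],"rot":[0,0,0],"grip":1}

```text
time_s: 27.85
position: [0.6191, 0.0392, 0.1098]
ee_rot: [3.138, -0.151, 0.001]
contact_force: [-0.7, -0.3, -5.3]
width: 0.0241
```

Call:
carry_out:
  steps:
    - {"offset":[0,0,0.01],"rot":[0,0,0],"grip":1}
    - {"offset":[0,0,0.02],"rot":[0,0,0],"grip":1}
    - {"offset":[0,0,0.03],"rot":[0,0,0],"grip":1}
    - {"offset":[0,0,0.04],"rot":[0,0,0],"grip":1}
    - {"offset":[0,0,0.05],"rot":[0,0,0],"grip":1}
    - {"offset":[0,0,0.055],"rot":[0,0,0],"grip":1}
    - {"offset":[0,0,0.055],"rot":[0,0,0],"grip":1}
    - {"offset":[0,0,0.055],"rot":[0,0,0],"grip":1}

```text
time_s: 28.85
position: [0.619, 0.0392, 0.1017]
ee_rot: [3.138, -0.151, 0.0]
contact_force: [-1.6, 0.7, -1.0]
width: 0.024
```

Call:
carry_out:
  steps:
    - {"offset":[0,0,0],"rot":[0,0,0],"grip":0.6}
    - {"offset":[0,0,0],"rot":[0,0,0],"grip":0.3}
    - {"offset":[0,0,0],"rot":[0,0,0],"grip":0}
    - {"offset":[0,0,0],"rot":[0,0,0],"grip":0}
    - {"offset":[0,0,-0.15],"rot":[0,0,0],"grip":0}
    - {"offset":[0,0,-0.4],"rot":[0,0,0],"grip":0}
    - {"offset":[0,0,-0.7],"rot":[0,0,0],"grip":0}
    - {"offset":[0,0,-0.85],"rot":[0,0,0],"grip":0}

```text
time_s: 29.85
position: [0.6194, 0.0392, 0.2317]
ee_rot: [3.138, -0.15, 0.005]
contact_force: [-0.6, 0.8, 0.3]
width: 0.0881
```

Call:
carry_out:
  steps:
    - {"offset":[-0.06,0.06,0],"rot":[0,0,0],"grip":0}
    - {"offset":[-0.2,0.2,0],"rot":[0,0,0],"grip":0}
    - {"offset":[-0.35,0.36,0],"rot":[0,0,0],"grip":0}
    - {"offset":[-0.5,0.51,0],"rot":[0,0,0],"grip":0}
    - {"offset":[-0.65,0.67,0],"rot":[0,0,0],"grip":0}
    - {"offset":[-0.8,0.83,0],"rot":[0,0,0],"grip":0}
    - {"offset":[-0.9,0.93,0],"rot":[0,0,0],"grip":0}
    - {"offset":[-0.92,0.96,0],"rot":[0,0,0],"grip":0}

```text
time_s: 30.85
position: [0.4664, -0.0914, 0.2279]
ee_rot: [-3.137, 0.153, 0.003]
contact_force: [0.9, 0.4, 0.4]
width: 0.0881
```

Call:
carry_out:
  steps:
    - {"offset":[-0.06,0.06,0],"rot":[0,0,0],"grip":0}
    - {"offset":[-0.15,0.16,0],"rot":[0,0,0],"grip":0}
    - {"offset":[-0.23,0.25,0],"rot":[0,0,0],"grip":0}
    - {"offset":[-0.27,0.29,0],"rot":[0,0,0],"grip":0}
    - {"offset":[-0.27,0.29,0],"rot":[0,0,0],"grip":0}
    - {"offset":[-0.27,0.29,0],"rot":[0,0,0],"grip":0}
    - {"offset":[-0.27,0.29,0],"rot":[0,0,0],"grip":0}
    - {"offset":[-0.27,0.29,0],"rot":[0,0,0],"grip":0}

```text
time_s: 31.85
position: [0.4234, -0.1301, 0.2289]
ee_rot: [-3.138, 0.15, 0.0]
contact_force: [-0.0, -0.0, -0.4]
width: 0.0883
```

```bash
python3 - <<'E'
from h import *
st();a=snap('wrist','w8.png');b=snap('top','top5.png')
t=cv2.resize(b[120:300,160:460],(400,240))
cv2.imwrite('pics/j6.png',np.hstack([a[:,100:500],cv2.copyMakeBorder(t,90,90,0,0,0)]))
E
```

```text
t 31.85 pos [ 0.4234 -0.1301  0.2289] F [-0.  -0.  -0.4] w 0.0883 toolx [ 0.995 -0.095 -0.   ] y [-0.095 -0.995 -0.   ] z [-0.  0. -1.]
```

View pics/j6.png

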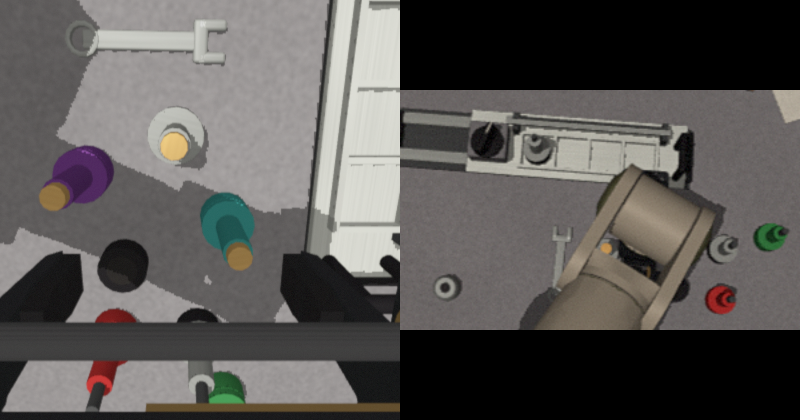

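The brass-nut holder1 shows its flange centre at (276,135) and its nut top at (274,146). The first holder stands in pocket 3.

```bash
python3 - <<'E'
from h import *
p=ray('wrist',(276,135),.04);q=ray('wrist',(274,146.5),.116);print(p,q)
m=(p+q)/2
print(off([m[0]-.001,m[1],.067]))
for uv in [(254,172),(301,191)]:  # purple / turquoise flange-ish
    print(ray('wrist',(uv[0],uv[1]),.04))
print(ray('wrist',(182,175),.04),ray('wrist',(328,222),.04))
E
```

```text
[ 0.42235826 -0.08606216  0.04      ] [ 0.42198608 -0.08698717  0.116     ]
[-0.042 -0.289  1.08 ]
[ 0.39851657 -0.11792436  0.04      ]
[ 0.44067947 -0.14032284  0.04      ]
[ 0.33115249 -0.1142825   0.04      ] [ 0.46426664 -0.17373273  0.04      ]
```

Call:
carry_out:
  steps:
    - {"offset":[-0.04,-0.06,0],"rot":[0,0,0],"grip":0}
    - {"offset":[-0.04,-0.15,0],"rot":[0,0,0],"grip":0}
    - {"offset":[-0.04,-0.23,0.05],"rot":[0,0,0],"grip":0}
    - {"offset":[-0.04,-0.28,0.15],"rot":[0,0,0],"grip":0}
    - {"offset":[-0.04,-0.29,0.25],"rot":[0,0,0],"grip":0}
    - {"offset":[-0.04,-0.29,0.35],"rot":[0,0,0],"grip":0}
    - {"offset":[-0.04,-0.29,0.45],"rot":[0,0,0],"grip":0}
    - {"offset":[-0.04,-0.29,0.5],"rot":[0,0,0],"grip":0}

```text
time_s: 32.95
position: [0.4212, -0.0857, 0.153]
ee_rot: [-3.137, 0.15, 0.002]
contact_force: [0.2, -0.2, -0.3]
width: 0.0881
```

Call:
carry_out:
  steps:
    - {"offset":[0,0,0.12],"rot":[0,0,0],"grip":0}
    - {"offset":[0,0,0.28],"rot":[0,0,0],"grip":0}
    - {"offset":[0,0,0.43],"rot":[0,0,0],"grip":0}
    - {"offset":[0,0,0.54],"rot":[0,0,0],"grip":0}
    - {"offset":[0,0,0.58],"rot":[0,0,0],"grip":0}
    - {"offset":[0,0,0.58],"rot":[0,0,0],"grip":0.4}
    - {"offset":[0,0,0.58],"rot":[0,0,0],"grip":0.5}
    - {"offset":[0,0,0.58],"rot":[0,0,0],"grip":0.55}

```text
time_s: 33.95
position: [0.4217, -0.0865, 0.0674]
ee_rot: [3.138, -0.15, 0.001]
contact_force: [0.1, 0.8, 0.5]
width: 0.0603
```

Call:
carry_out:
  steps:
    - {"offset":[0,0,0],"rot":[0,0,0],"grip":0.6}
    - {"offset":[0,0,0],"rot":[0,0,0],"grip":0.65}
    - {"offset":[0,0,0],"rot":[0,0,0],"grip":0.7}
    - {"offset":[0,0,0],"rot":[0,0,0],"grip":0.75}
    - {"offset":[0,0,0],"rot":[0,0,0],"grip":0.85}
    - {"offset":[0,0,0],"rot":[0,0,0],"grip":1}
    - {"offset":[0,0,0],"rot":[0,0,0],"grip":1}
    - {"offset":[0,0,0],"rot":[0,0,0],"grip":1}

```text
time_s: 34.95
position: [0.4216, -0.0865, 0.067]
ee_rot: [3.138, -0.151, 0.0]
contact_force: [1.9, 0.6, -0.2]
width: 0.0245
```

Call:
carry_out:
  steps:
    - {"offset":[0,0,-0.08],"rot":[0,0,0],"grip":1}
    - {"offset":[0,0,-0.2],"rot":[0,0,0],"grip":1}
    - {"offset":[0,0,-0.4],"rot":[0,0,0],"grip":1}
    - {"offset":[0,0,-0.6],"rot":[0,0,0],"grip":1}
    - {"offset":[0,0,-0.75],"rot":[0,0,0],"grip":1}
    - {"offset":[0,0,-0.85],"rot":[0,0,0],"grip":1}
    - {"offset":[0,0,-0.88],"rot":[0,0,0],"grip":1}
    - {"offset":[0,0,-0.88],"rot":[0,0,0],"grip":1}

```text
time_s: 35.95
position: [0.4211, -0.0863, 0.1987]
ee_rot: [-3.138, 0.151, 0.001]
contact_force: [-0.8, 0.0, -5.7]
width: 0.0244
```

```bash
python3 - <<'E'
from h import *
st();print(off([*P[1],.1017]),off([*P[2],.1017]))
E
```

```text
t 35.95 pos [ 0.4211 -0.0863  0.1987] F [-0.8  0.  -5.7] w 0.0244 toolx [ 0.995 -0.096 -0.001] y [-0.096 -0.995 -0.   ] z [-0.001  0.    -1.   ]
[ 1.234 -0.079  0.646] [ 1.234 -0.519  0.646]
```

Call:
carry_out:
  steps:
    - {"offset":[0.08,0,0],"rot":[0,0,0],"grip":1}
    - {"offset":[0.25,-0.02,0],"rot":[0,0,0],"grip":1}
    - {"offset":[0.42,-0.03,0],"rot":[0,0,0],"grip":1}
    - {"offset":[0.6,-0.05,0],"rot":[0,0,0],"grip":1}
    - {"offset":[0.75,-0.06,0],"rot":[0,0,0],"grip":1}
    - {"offset":[0.85,-0.07,0],"rot":[0,0,0],"grip":1}
    - {"offset":[0.9,-0.08,0],"rot":[0,0,0],"grip":1}
    - {"offset":[0.9,-0.08,0],"rot":[0,0,0],"grip":1}

```text
time_s: 36.95
position: [0.5571, -0.0873, 0.1983]
ee_rot: [-3.138, 0.15, 0.002]
contact_force: [-1.4, 0.0, -5.2]
width: 0.0245
```

Call:
carry_out:
  steps:
    - {"offset":[0.05,0,0],"rot":[0,0,0],"grip":1}
    - {"offset":[0.13,0,0],"rot":[0,0,0],"grip":1}
    - {"offset":[0.23,0,0],"rot":[0,0,0],"grip":1}
    - {"offset":[0.3,0,0],"rot":[0,0,0],"grip":1}
    - {"offset":[0.335,0,0],"rot":[0,0,0],"grip":1}
    - {"offset":[0.335,0,0],"rot":[0,0,0],"grip":1}
    - {"offset":[0.335,0,0],"rot":[0,0,0],"grip":1}
    - {"offset":[0.335,0,0],"rot":[0,0,0],"grip":1}

```text
time_s: 37.95
position: [0.6068, -0.0922, 0.1991]
ee_rot: [3.138, -0.151, -0.0]
contact_force: [-0.3, 0.0, -6.2]
width: 0.0241
```

```bash
python3 - <<'E'
from h import *
st();print(off([*P[1],.101]))
E
```

```text
t 37.95 pos [ 0.6068 -0.0922  0.1991] F [-0.3  0.  -6.2] w 0.0241 toolx [ 0.995 -0.096 -0.   ] y [-0.096 -0.995  0.   ] z [-0. -0. -1.]
[-0.003 -0.     0.654]
```

Call:
carry_out:
  steps:
    - {"offset":[0,0,0.08],"rot":[0,0,0],"grip":1}
    - {"offset":[0,0,0.2],"rot":[0,0,0],"grip":1}
    - {"offset":[0,0,0.33],"rot":[0,0,0],"grip":1}
    - {"offset":[0,0,0.43],"rot":[0,0,0],"grip":1}
    - {"offset":[0,0,0.5],"rot":[0,0,0],"grip":1}
    - {"offset":[0,0,0.55],"rot":[0,0,0],"grip":1}
    - {"offset":[0,0,0.58],"rot":[0,0,0],"grip":1}
    - {"offset":[0,0,0.6],"rot":[0,0,0],"grip":1}

```text
time_s: 38.95
position: [0.6072, -0.0923, 0.1091]
ee_rot: [3.138, -0.151, 0.001]
contact_force: [-1.0, -0.4, -5.7]
width: 0.0239
```

Call:
carry_out:
  steps:
    - {"offset":[0,0,0.01],"rot":[0,0,0],"grip":1}
    - {"offset":[0,0,0.02],"rot":[0,0,0],"grip":1}
    - {"offset":[0,0,0.03],"rot":[0,0,0],"grip":1}
    - {"offset":[0,0,0.04],"rot":[0,0,0],"grip":1}
    - {"offset":[0,0,0.05],"rot":[0,0,0],"grip":1}
    - {"offset":[0,0,0.055],"rot":[0,0,0],"grip":1}
    - {"offset":[0,0,0.055],"rot":[0,0,0],"grip":1}
    - {"offset":[0,0,0.055],"rot":[0,0,0],"grip":1}

```text
time_s: 39.95
position: [0.6071, -0.0923, 0.101]
ee_rot: [3.138, -0.151, 0.001]
contact_force: [-0.7, 0.2, -1.7]
width: 0.0244
```

Call:
carry_out:
  steps:
    - {"offset":[0,0,0],"rot":[0,0,0],"grip":0.6}
    - {"offset":[0,0,0],"rot":[0,0,0],"grip":0.3}
    - {"offset":[0,0,0],"rot":[0,0,0],"grip":0}
    - {"offset":[0,0,0],"rot":[0,0,0],"grip":0}
    - {"offset":[0,0,-0.15],"rot":[0,0,0],"grip":0}
    - {"offset":[0,0,-0.4],"rot":[0,0,0],"grip":0}
    - {"offset":[0,0,-0.7],"rot":[0,0,0],"grip":0}
    - {"offset":[0,0,-0.85],"rot":[0,0,0],"grip":0}

```text
time_s: 40.95
position: [0.6075, -0.0924, 0.2309]
ee_rot: [3.137, -0.15, 0.005]
contact_force: [0.2, -0.1, 0.4]
width: 0.0882
```

Call:
carry_out:
  steps:
    - {"offset":[-0.03,0.06,0],"rot":[0,0,0],"grip":0}
    - {"offset":[-0.1,0.2,0],"rot":[0,0,0],"grip":0}
    - {"offset":[-0.2,0.36,0],"rot":[0,0,0],"grip":0}
    - {"offset":[-0.28,0.51,0],"rot":[0,0,0],"grip":0}
    - {"offset":[-0.37,0.67,0],"rot":[0,0,0],"grip":0}
    - {"offset":[-0.45,0.83,0],"rot":[0,0,0],"grip":0}
    - {"offset":[-0.5,0.92,0],"rot":[0,0,0],"grip":0}
    - {"offset":[-0.52,0.95,0],"rot":[0,0,0],"grip":0}

```text
time_s: 41.95
position: [0.5151, -0.2271, 0.2275]
ee_rot: [-3.137, 0.152, 0.002]
contact_force: [1.5, 0.3, -0.2]
width: 0.0882
```

Call:
carry_out:
  steps:
    - {"offset":[-0.03,0.06,0],"rot":[0,0,0],"grip":0}
    - {"offset":[-0.1,0.2,0],"rot":[0,0,0],"grip":0}
    - {"offset":[-0.2,0.36,0],"rot":[0,0,0],"grip":0}
    - {"offset":[-0.28,0.51,0],"rot":[0,0,0],"grip":0}
    - {"offset":[-0.37,0.67,0],"rot":[0,0,0],"grip":0}
    - {"offset":[-0.45,0.82,0],"rot":[0,0,0],"grip":0}
    - {"offset":[-0.5,0.9,0],"rot":[0,0,0],"grip":0}
    - {"offset":[-0.5,0.91,0],"rot":[0,0,0],"grip":0}

```text
time_s: 42.95
position: [0.4279, -0.3555, 0.2281]
ee_rot: [-3.138, 0.152, -0.0]
contact_force: [-0.6, 0.1, 0.7]
width: 0.0884
```

```bash
python3 - <<'E'
from h import *
st();a=snap('wrist','w9.png');b=snap('top','top6.png')
t=cv2.resize(b[120:300,160:460],(400,240))
cv2.imwrite('pics/j7.png',np.hstack([a[:,100:500],cv2.copyMakeBorder(t,90,90,0,0,0)]))
E
```

```text
t 42.95 pos [ 0.4279 -0.3555  0.2281] F [-0.6  0.1  0.7] w 0.0884 toolx [ 0.995 -0.096 -0.   ] y [-0.096 -0.995 -0.   ] z [ 0.  0. -1.]
```

View pics/j7.png

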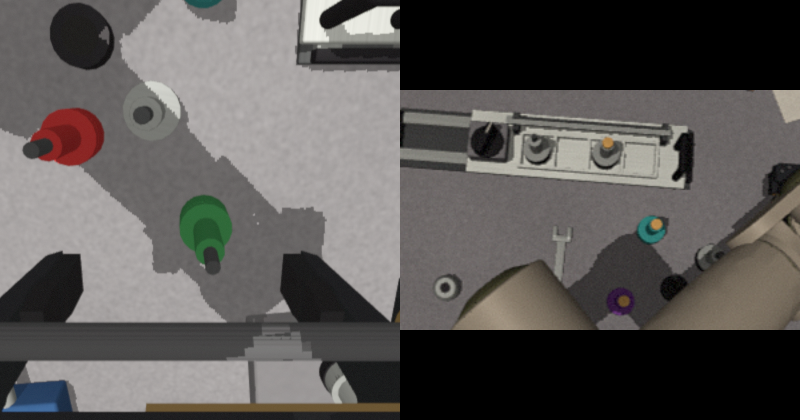

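The last grey holder's flange is at (252,110) and its cutter tip at (243,115). It seems to have been nudged closer to the red look-alike (flange (178,135)). Computing positions and clearances.

```bash
python3 - <<'E'
from h import *
p=ray('wrist',(252,110),.04);q=ray('wrist',(243,115),.125);print(p,q)
m=(p+q)/2
print(off([m[0]-.001,m[1],.067]))
print('red',ray('wrist',(175,135),.04),ray('wrist',(132,151),.125))
print('green',ray('wrist',(305,224),.04),ray('wrist',(312,266),.125))
print('pot',ray('wrist',(182,35),.03))
E
```

```text
[ 0.40840037 -0.28684257  0.04      ] [ 0.40894364 -0.28779249  0.125     ]
[-0.18  -0.435  1.075]
red [ 0.33647674 -0.30186573  0.04      ] [ 0.33048272 -0.30419262  0.125     ]
green [ 0.44689898 -0.39800645  0.04      ] [ 0.44662128 -0.40177745  0.125     ]
pot [ 0.35475911 -0.2189287   0.03      ]
```

Call:
carry_out:
  steps:
    - {"offset":[-0.04,-0.08,0],"rot":[0,0,0],"grip":0.1}
    - {"offset":[-0.09,-0.2,0],"rot":[0,0,0],"grip":0.2}
    - {"offset":[-0.14,-0.33,0],"rot":[0,0,0],"grip":0.33}
    - {"offset":[-0.18,-0.41,0.05],"rot":[0,0,0],"grip":0.33}
    - {"offset":[-0.18,-0.435,0.15],"rot":[0,0,0],"grip":0.33}
    - {"offset":[-0.18,-0.435,0.3],"rot":[0,0,0],"grip":0.33}
    - {"offset":[-0.18,-0.435,0.45],"rot":[0,0,0],"grip":0.33}
    - {"offset":[-0.18,-0.435,0.5],"rot":[0,0,0],"grip":0.33}

```text
time_s: 44.05
position: [0.4071, -0.2864, 0.1524]
ee_rot: [-3.137, 0.149, 0.002]
contact_force: [-0.4, 0.3, 0.4]
width: 0.0589
```

Call:
carry_out:
  steps:
    - {"offset":[0,0,0.1],"rot":[0,0,0],"grip":0.33}
    - {"offset":[0,0,0.25],"rot":[0,0,0],"grip":0.33}
    - {"offset":[0,0,0.4],"rot":[0,0,0],"grip":0.33}
    - {"offset":[0,0,0.52],"rot":[0,0,0],"grip":0.33}
    - {"offset":[0,0,0.56],"rot":[0,0,0],"grip":0.33}
    - {"offset":[0,0,0.56],"rot":[0,0,0],"grip":0.4}
    - {"offset":[0,0,0.56],"rot":[0,0,0],"grip":0.5}
    - {"offset":[0,0,0.56],"rot":[0,0,0],"grip":0.55}

```text
time_s: 45.05
position: [0.4076, -0.288, 0.0698]
ee_rot: [3.137, -0.151, 0.001]
contact_force: [-0.4, 0.5, -0.4]
width: 0.0399
```

Call:
carry_out:
  steps:
    - {"offset":[0,0,0],"rot":[0,0,0],"grip":0.6}
    - {"offset":[0,0,0],"rot":[0,0,0],"grip":0.65}
    - {"offset":[0,0,0],"rot":[0,0,0],"grip":0.7}
    - {"offset":[0,0,0],"rot":[0,0,0],"grip":0.75}
    - {"offset":[0,0,0],"rot":[0,0,0],"grip":0.85}
    - {"offset":[0,0,0],"rot":[0,0,0],"grip":1}
    - {"offset":[0,0,0],"rot":[0,0,0],"grip":1}
    - {"offset":[0,0,0],"rot":[0,0,0],"grip":1}

```text
time_s: 46.05
position: [0.4074, -0.2878, 0.0693]
ee_rot: [3.138, -0.151, 0.0]
contact_force: [1.3, 0.5, 1.1]
width: 0.0248
```

Call:
carry_out:
  steps:
    - {"offset":[0,0,-0.08],"rot":[0,0,0],"grip":1}
    - {"offset":[0,0,-0.2],"rot":[0,0,0],"grip":1}
    - {"offset":[0,0,-0.4],"rot":[0,0,0],"grip":1}
    - {"offset":[0,0,-0.6],"rot":[0,0,0],"grip":1}
    - {"offset":[0,0,-0.75],"rot":[0,0,0],"grip":1}
    - {"offset":[0,0,-0.87],"rot":[0,0,0],"grip":1}
    - {"offset":[0,0,-0.9],"rot":[0,0,0],"grip":1}
    - {"offset":[0,0,-0.9],"rot":[0,0,0],"grip":1}

```text
time_s: 47.05
position: [0.4072, -0.2876, 0.204]
ee_rot: [-3.138, 0.151, 0.001]
contact_force: [-0.2, -0.7, -4.5]
width: 0.0242
```

```bash
python3 - <<'E'
from h import *
st();print(off([*P[0],.103]),off([*P[2],.103]))
E
```

```text
t 47.05 pos [ 0.4072 -0.2876  0.204 ] F [-0.2 -0.7 -4.5] w 0.0242 toolx [ 0.995 -0.096 -0.001] y [-0.096 -0.995 -0.   ] z [-0.  0. -1.]
[ 1.198 -0.984  0.673] [ 1.198 -1.864  0.673]
```

Call:
carry_out:
  steps:
    - {"offset":[0.05,-0.08,0],"rot":[0,0,0],"grip":1}
    - {"offset":[0.12,-0.22,0],"rot":[0,0,0],"grip":1}
    - {"offset":[0.2,-0.4,0],"rot":[0,0,0],"grip":1}
    - {"offset":[0.3,-0.57,0],"rot":[0,0,0],"grip":1}
    - {"offset":[0.42,-0.75,0],"rot":[0,0,0],"grip":1}
    - {"offset":[0.53,-0.9,0],"rot":[0,0,0],"grip":1}
    - {"offset":[0.6,-0.98,0],"rot":[0,0,0],"grip":1}
    - {"offset":[0.6,-0.98,0],"rot":[0,0,0],"grip":1}

```text
time_s: 48.05
position: [0.5113, -0.1494, 0.2037]
ee_rot: [-3.138, 0.148, 0.001]
contact_force: [0.0, 0.6, -3.3]
width: 0.0242
```

Call:
carry_out:
  steps:
    - {"offset":[0.06,0,0],"rot":[0,0,0],"grip":1}
    - {"offset":[0.2,0,0],"rot":[0,0,0],"grip":1}
    - {"offset":[0.36,0,0],"rot":[0,0,0],"grip":1}
    - {"offset":[0.5,0,0],"rot":[0,0,0],"grip":1}
    - {"offset":[0.58,0,0],"rot":[0,0,0],"grip":1}
    - {"offset":[0.6,0,0],"rot":[0,0,0],"grip":1}
    - {"offset":[0.6,0,0],"rot":[0,0,0],"grip":1}
    - {"offset":[0.6,0,0],"rot":[0,0,0],"grip":1}

```text
time_s: 49.05
position: [0.6003, -0.1589, 0.2043]
ee_rot: [3.138, -0.151, -0.0]
contact_force: [-0.0, -0.1, -4.2]
width: 0.0243
```

```bash
python3 - <<'E'
from h import *
st();print(off([*P[0],.103]))
E
```

```text
t 49.05 pos [ 0.6003 -0.1589  0.2043] F [-0.  -0.1 -4.2] w 0.0243 toolx [ 0.995 -0.096 -0.   ] y [-0.096 -0.995  0.   ] z [-0. -0. -1.]
[-0.002 -0.007  0.675]
```

Call:
carry_out:
  steps:
    - {"offset":[0,-0.005,0.08],"rot":[0,0,0],"grip":1}
    - {"offset":[0,-0.005,0.2],"rot":[0,0,0],"grip":1}
    - {"offset":[0,-0.005,0.33],"rot":[0,0,0],"grip":1}
    - {"offset":[0,-0.005,0.43],"rot":[0,0,0],"grip":1}
    - {"offset":[0,-0.005,0.5],"rot":[0,0,0],"grip":1}
    - {"offset":[0,-0.005,0.56],"rot":[0,0,0],"grip":1}
    - {"offset":[0,-0.005,0.6],"rot":[0,0,0],"grip":1}
    - {"offset":[0,-0.005,0.62],"rot":[0,0,0],"grip":1}

```text
time_s: 50.05
position: [0.6008, -0.158, 0.1111]
ee_rot: [3.138, -0.151, 0.0]
contact_force: [0.4, 0.2, -3.2]
width: 0.0245
```

Call:
carry_out:
  steps:
    - {"offset":[0,0,0.01],"rot":[0,0,0],"grip":1}
    - {"offset":[0,0,0.02],"rot":[0,0,0],"grip":1}
    - {"offset":[0,0,0.03],"rot":[0,0,0],"grip":1}
    - {"offset":[0,0,0.04],"rot":[0,0,0],"grip":1}
    - {"offset":[0,0,0.05],"rot":[0,0,0],"grip":1}
    - {"offset":[0,0,0.055],"rot":[0,0,0],"grip":1}
    - {"offset":[0,0,0.055],"rot":[0,0,0],"grip":1}
    - {"offset":[0,0,0.055],"rot":[0,0,0],"grip":1}

```text
time_s: 51.05
position: [0.6008, -0.158, 0.1033]
ee_rot: [3.138, -0.151, 0.001]
contact_force: [-1.0, -0.0, 1.0]
width: 0.0247
```

Call:
carry_out:
  steps:
    - {"offset":[0,0,0],"rot":[0,0,0],"grip":0.6}
    - {"offset":[0,0,0],"rot":[0,0,0],"grip":0.3}
    - {"offset":[0,0,0],"rot":[0,0,0],"grip":0}
    - {"offset":[0,0,0],"rot":[0,0,0],"grip":0}
    - {"offset":[0,0,-0.15],"rot":[0,0,0],"grip":0}
    - {"offset":[0,0,-0.4],"rot":[0,0,0],"grip":0}
    - {"offset":[0,0,-0.7],"rot":[0,0,0],"grip":0}
    - {"offset":[0,0,-0.85],"rot":[0,0,0],"grip":0}

```text
time_s: 52.05
position: [0.6011, -0.1581, 0.2332]
ee_rot: [3.137, -0.151, 0.005]
contact_force: [-0.0, -0.2, 0.1]
width: 0.088
```

Call:
carry_out:
  steps:
    - {"offset":[0,-0.06,0],"rot":[0,0,0],"grip":0}
    - {"offset":[0,-0.2,0],"rot":[0,0,0],"grip":0}
    - {"offset":[0,-0.38,0],"rot":[0,0,0],"grip":0}
    - {"offset":[0,-0.56,0],"rot":[0,0,0],"grip":0}
    - {"offset":[0,-0.74,0],"rot":[0,0,0],"grip":0}
    - {"offset":[0,-0.88,0],"rot":[0,0,0],"grip":0}
    - {"offset":[0,-0.96,0],"rot":[0,0,0],"grip":0}
    - {"offset":[0,-0.97,0],"rot":[0,0,0],"grip":0}

```text
time_s: 53.05
position: [0.6146, -0.0125, 0.2302]
ee_rot: [3.138, -0.149, -0.001]
contact_force: [-0.2, 0.6, 0.5]
width: 0.0881
```

Call:
carry_out:
  steps:
    - {"offset":[0,-0.06,0],"rot":[0,0,-0.1],"grip":0}
    - {"offset":[0,-0.2,0],"rot":[0,0,-0.21],"grip":0}
    - {"offset":[0,-0.38,0],"rot":[0,0,-0.32],"grip":0}
    - {"offset":[0,-0.56,0],"rot":[0,0,-0.43],"grip":0}
    - {"offset":[0,-0.74,0],"rot":[0,0,-0.54],"grip":0}
    - {"offset":[0,-0.88,0],"rot":[0,0,-0.65],"grip":0}
    - {"offset":[0,-0.96,0],"rot":[0,0,-0.74],"grip":0}
    - {"offset":[0,-0.97,0],"rot":[0,0,-0.76],"grip":0}

```text
time_s: 54.05
position: [0.6287, 0.1316, 0.2302]
ee_rot: [2.68, 1.64, -0.0]
contact_force: [-0.2, -0.5, -0.2]
width: 0.0882
```

```bash
python3 - <<'E'
from h import *
st();print(off([.628,.132,.092]));a=snap('wrist','w10.png');b=snap('top','top7.png');s=snap('side','side7.png')
t=cv2.resize(b[120:220,240:400],(400,250))
cv2.imwrite('pics/j8.png',np.hstack([cv2.resize(s[100:310,200:430],(400,365)),np.vstack([a[115:230,80:480],t])]))
E
```

```text
t 54.05 pos [0.6287 0.1316 0.2302] F [-0.2 -0.5 -0.2] w 0.0882 toolx [ 0.455  0.89  -0.   ] y [ 0.89  -0.455 -0.   ] z [-0. -0. -1.]
[ 0.    -0.005  0.922]
```

View pics/j8.png

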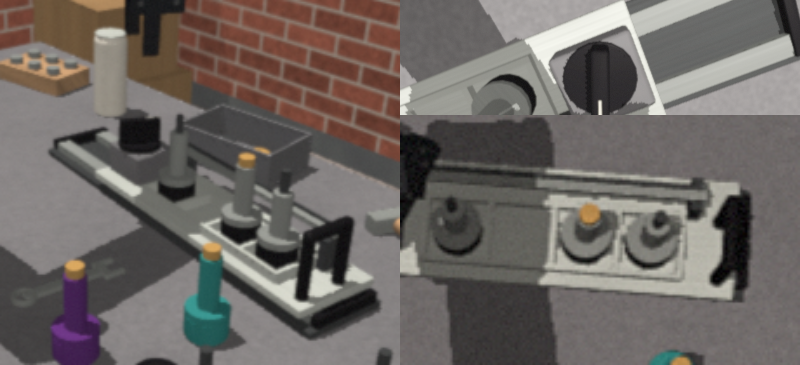

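All three holders stand upright in pockets 3, 1 and 0. The carrier is at the loading end and the knob bar lines up with the tool. I grip the knob.

Call:
carry_out:
  newtons: 15
  steps:
    - {"offset":[0,0,0.12],"rot":[0,0,0],"grip":0}
    - {"offset":[0,0,0.3],"rot":[0,0,0],"grip":0}
    - {"offset":[0,0,0.52],"rot":[0,0,0],"grip":0}
    - {"offset":[0,0,0.72],"rot":[0,0,0],"grip":0}
    - {"offset":[0,0,0.87],"rot":[0,0,0],"grip":0}
    - {"offset":[0,0,0.92],"rot":[0,0,0],"grip":0}
    - {"offset":[0,0,0.92],"rot":[0,0,0],"grip":0.4}
    - {"offset":[0,0,0.92],"rot":[0,0,0],"grip":0.6}

```text
time_s: 55.2
position: [0.6289, 0.1316, 0.0933]
ee_rot: [2.68, 1.638, 0.002]
contact_force: [0.5, 0.4, -0.2]
width: 0.0702
```

Call:
carry_out:
  steps:
    - {"offset":[0,0,0],"rot":[0,0,0],"grip":0.75}
    - {"offset":[0,0,0],"rot":[0,0,0],"grip":0.8}
    - {"offset":[0,0,0],"rot":[0,0,0],"grip":0.85}
    - {"offset":[0,0,0],"rot":[0,0,0],"grip":0.9}
    - {"offset":[0,0,0],"rot":[0,0,0],"grip":1}
    - {"offset":[0,0,0],"rot":[0,0,0],"grip":1}
    - {"offset":[0,0,0],"rot":[0,0,0],"grip":1}
    - {"offset":[0,0,0],"rot":[0,0,0],"grip":1}

```text
time_s: 56.2
position: [0.628, 0.1312, 0.0925]
ee_rot: [-2.68, -1.639, 0.003]
contact_force: [-5.2, -3.1, 2.9]
width: 0.0134
```

Call:
carry_out:
  newtons: 30
  steps:
    - {"offset":[-0.005,-0.002,0],"rot":[0,0,0],"grip":1}
    - {"offset":[-0.005,-0.002,0],"rot":[0,0,0.1],"grip":1}
    - {"offset":[-0.005,-0.002,0],"rot":[0,0,0.2],"grip":1}
    - {"offset":[-0.005,-0.002,0],"rot":[0,0,0.3],"grip":1}
    - {"offset":[-0.005,-0.002,0],"rot":[0,0,0.4],"grip":1}
    - {"offset":[-0.005,-0.002,0],"rot":[0,0,0.5],"grip":1}
    - {"offset":[-0.005,-0.002,0],"rot":[0,0,0.6],"grip":1}
    - {"offset":[-0.005,-0.002,0],"rot":[0,0,0.6],"grip":1}

```text
time_s: 57.2
position: [0.6291, 0.1313, 0.0926]
ee_rot: [-3.132, -0.241, -0.005]
contact_force: [4.5, 1.0, -2.0]
width: 0.0138
```

Call:
carry_out:
  steps:
    - {"offset":[0,0,0],"rot":[0,0,0.04],"grip":1}
    - {"offset":[0,0,0],"rot":[0,0,0.08],"grip":1}
    - {"offset":[0,0,0],"rot":[0,0,0.12],"grip":1}
    - {"offset":[0,0,0],"rot":[0,0,0.15],"grip":1}
    - {"offset":[0,0,0],"rot":[0,0,0.17],"grip":1}
    - {"offset":[0,0,0],"rot":[0,0,0.18],"grip":1}
    - {"offset":[0,0,0],"rot":[0,0,0.18],"grip":1}
    - {"offset":[0,0,0],"rot":[0,0,0.18],"grip":1}

```text
time_s: 58.2
position: [0.6296, 0.1313, 0.0925]
ee_rot: [-3.135, 0.199, -0.008]
contact_force: [9.4, 1.3, -3.2]
width: 0.0142
```

```bash
python3 - <<'E'
from h import *
st();print(bot.get_obs()['wrist_torque'])
E
```

```text
t 58.2 pos [0.6296 0.1313 0.0925] F [ 9.4  1.3 -3.2] w 0.0142 toolx [ 0.992 -0.126  0.005] y [-0.126 -0.992 -0.001] z [ 0.005  0.    -1.   ]
[ 0.01670003 -1.21078141  0.47103893]
```

Torque is +0.47 N m at the shut stop and the turn passed the click. I release, rise and look.

Call:
carry_out:
  steps:
    - {"offset":[0,0,0],"rot":[0,0,-0.02],"grip":0.7}
    - {"offset":[0,0,0],"rot":[0,0,-0.02],"grip":0}
    - {"offset":[0,0,0],"rot":[0,0,-0.02],"grip":0}
    - {"offset":[0,0,0],"rot":[0,0,-0.02],"grip":0}
    - {"offset":[0,0,-0.15],"rot":[0,0,-0.02],"grip":0}
    - {"offset":[0,0,-0.4],"rot":[0,0,-0.02],"grip":0}
    - {"offset":[0,0,-0.7],"rot":[0,0,-0.02],"grip":0}
    - {"offset":[0,0,-0.92],"rot":[0,0,-0.02],"grip":0}

```text
time_s: 59.2
position: [0.6281, 0.1312, 0.2326]
ee_rot: [-3.138, 0.151, -0.003]
contact_force: [1.2, 0.4, 0.9]
width: 0.0881
```

Call:
carry_out:
  steps:
    - {"offset":[0,0.06,0],"rot":[0,0,-0.1],"grip":0}
    - {"offset":[0,0.2,0],"rot":[0,0,-0.2],"grip":0}
    - {"offset":[0,0.36,0],"rot":[0,0,-0.3],"grip":0}
    - {"offset":[0,0.52,0],"rot":[0,0,-0.4],"grip":0}
    - {"offset":[0,0.7,0],"rot":[0,0,-0.5],"grip":0}
    - {"offset":[0,0.86,0],"rot":[0,0,-0.6],"grip":0}
    - {"offset":[0,0.98,0],"rot":[0,0,-0.66],"grip":0}
    - {"offset":[0,1,0],"rot":[0,0,-0.66],"grip":0}

```text
time_s: 60.2
position: [0.6135, -0.0189, 0.2305]
ee_rot: [-2.802, -1.421, 0.0]
contact_force: [-0.3, 0.2, -0.2]
width: 0.0881
```

Call:
carry_out:
  steps:
    - {"offset":[-0.04,0.03,0],"rot":[0,0,-0.1],"grip":0}
    - {"offset":[-0.15,0.09,0],"rot":[0,0,-0.2],"grip":0}
    - {"offset":[-0.3,0.18,0],"rot":[0,0,-0.3],"grip":0}
    - {"offset":[-0.46,0.27,0],"rot":[0,0,-0.33],"grip":0}
    - {"offset":[-0.62,0.36,0],"rot":[0,0,-0.33],"grip":0}
    - {"offset":[-0.78,0.45,0],"rot":[0,0,-0.33],"grip":0}
    - {"offset":[-0.86,0.5,0],"rot":[0,0,-0.33],"grip":0}
    - {"offset":[-0.87,0.5,0],"rot":[0,0,-0.33],"grip":0}

```text
time_s: 61.2
position: [0.5974, -0.1677, 0.2303]
ee_rot: [-2.343, -2.092, -0.0]
contact_force: [0.3, 0.9, -0.1]
width: 0.0882
```

```bash
python3 - <<'E'
from h import *
st();print(off([.593,-.2317,.097]));b=snap('top','top8.png');s=snap('side','side8.png');a=snap('wrist','w11.png')
t=cv2.resize(b[120:220,150:400],(800,320))
cv2.imwrite('pics/j9.png',np.vstack([t,np.hstack([cv2.resize(s[110:290,200:430],(400,280)),a[120:400,160:560]])]))
E
```

```text
t 61.2 pos [ 0.5974 -0.1677  0.2303] F [ 0.3  0.9 -0.1] w 0.0882 toolx [0.113 0.994 0.   ] y [ 0.994 -0.113 -0.   ] z [-0.  0. -1.]
[-0.427  0.019  0.889]
```

View pics/j9.png

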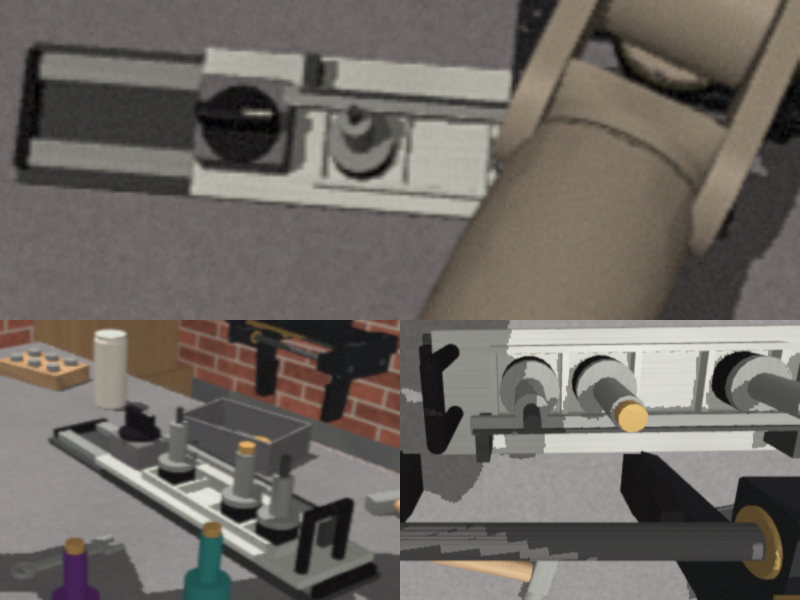

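The knob lies along the rail and the clamp bar overlaps the shoulders, so it is clamped with the carrier still at loading. I grip the handle at TCP z 0.103 to leave the gripper body room over the pocket-0 cutter.

Call:
carry_out:
  newtons: 25
  steps:
    - {"offset":[-0.1,0.02,0],"rot":[0,0,-0.01],"grip":0}
    - {"offset":[-0.25,0.02,0],"rot":[0,0,-0.01],"grip":0}
    - {"offset":[-0.38,0.02,0.05],"rot":[0,0,-0.01],"grip":0}
    - {"offset":[-0.425,0.02,0.2],"rot":[0,0,-0.01],"grip":0}
    - {"offset":[-0.425,0.02,0.4],"rot":[0,0,-0.01],"grip":0}
    - {"offset":[-0.425,0.02,0.62],"rot":[0,0,-0.01],"grip":0}
    - {"offset":[-0.425,0.02,0.79],"rot":[0,0,-0.01],"grip":0}
    - {"offset":[-0.425,0.02,0.85],"rot":[0,0,-0.01],"grip":0}

```text
time_s: 62.35
position: [0.5923, -0.2322, 0.1011]
ee_rot: [-2.325, -2.11, 0.001]
contact_force: [-0.4, -2.3, 0.9]
width: 0.0878
```

Call:
carry_out:
  steps:
    - {"offset":[0,0,0],"rot":[0,0,0],"grip":0.5}
    - {"offset":[0,0,0],"rot":[0,0,0],"grip":0.7}
    - {"offset":[0,0,0],"rot":[0,0,0],"grip":0.8}
    - {"offset":[0,0,0],"rot":[0,0,0],"grip":0.9}
    - {"offset":[0,0,0],"rot":[0,0,0],"grip":1}
    - {"offset":[0,0,0],"rot":[0,0,0],"grip":1}
    - {"offset":[0,0,0],"rot":[0,0,0],"grip":1}
    - {"offset":[0,0,0],"rot":[0,0,0],"grip":1}

```text
time_s: 63.35
position: [0.5931, -0.232, 0.103]
ee_rot: [2.325, 2.112, -0.001]
contact_force: [-0.6, -3.3, 0.0]
width: 0.0153
```

```bash
python3 - <<'E'
from h import *
st()
E
```

```text
t 63.35 pos [ 0.5931 -0.232   0.103 ] F [-0.6 -3.3  0. ] w 0.0153 toolx [ 0.096  0.995 -0.001] y [ 0.995 -0.096  0.   ] z [ 0.    -0.001 -1.   ]
```

Call:
carry_out:
  steps:
    - {"offset":[0.04,0,0],"rot":[0,0,0],"grip":1}
    - {"offset":[0.09,0,0],"rot":[0,0,0],"grip":1}
    - {"offset":[0.18,0,0],"rot":[0,0,0],"grip":1}
    - {"offset":[0.28,0,0],"rot":[0,0,0],"grip":1}
    - {"offset":[0.38,0,0],"rot":[0,0,0],"grip":1}
    - {"offset":[0.48,0,0],"rot":[0,0,0],"grip":1}
    - {"offset":[0.57,0,0],"rot":[0,0,0],"grip":1}
    - {"offset":[0.6,0,0],"rot":[0,0,0],"grip":1}

```text
time_s: 64.35
position: [0.602, -0.1406, 0.103]
ee_rot: [-2.324, -2.113, -0.001]
contact_force: [0.9, -3.2, -2.3]
width: 0.015
```

Call:
carry_out:
  steps:
    - {"offset":[0.05,0,0],"rot":[0,0,0],"grip":1}
    - {"offset":[0.12,0,0],"rot":[0,0,0],"grip":1}
    - {"offset":[0.19,0,0],"rot":[0,0,0],"grip":1}
    - {"offset":[0.25,0,0],"rot":[0,0,0],"grip":1}
    - {"offset":[0.29,0,0],"rot":[0,0,0],"grip":1}
    - {"offset":[0.32,0,0],"rot":[0,0,0],"grip":1}
    - {"offset":[0.335,0,0],"rot":[0,0,0],"grip":1}
    - {"offset":[0.335,0,0],"rot":[0,0,0],"grip":1}

```text
time_s: 65.35
position: [0.6066, -0.0933, 0.103]
ee_rot: [2.324, 2.111, -0.003]
contact_force: [3.1, -8.5, -2.4]
width: 0.0151
```

```bash
python3 - <<'E'
from h import *
st();p=bot.get_obs()['position'];print(np.linalg.norm(p[:2]-np.array([.5931,-.232])))
E
```

```text
t 65.35 pos [ 0.6066 -0.0933  0.103 ] F [ 3.1 -8.5 -2.4] w 0.0151 toolx [ 0.096  0.995 -0.003] y [ 0.995 -0.096  0.   ] z [ 0.    -0.003 -1.   ]
0.13940139579129768
```

Call:
carry_out:
  steps:
    - {"offset":[0.005,0,0],"rot":[0,0,0],"grip":1}
    - {"offset":[0.01,0,0],"rot":[0,0,0],"grip":1}
    - {"offset":[0.015,0,0],"rot":[0,0,0],"grip":1}
    - {"offset":[0.015,0,0],"rot":[0,0,0],"grip":1}
    - {"offset":[0.015,0,0],"rot":[0,0,0],"grip":1}
    - {"offset":[0.015,0,0],"rot":[0,0,0],"grip":1}
    - {"offset":[0.015,0,0],"rot":[0,0,0],"grip":1}
    - {"offset":[0.015,0,0],"rot":[0,0,0],"grip":1}

```text
time_s: 66.35
position: [0.6066, -0.0932, 0.103]
ee_rot: [2.323, 2.108, -0.006]
contact_force: [0.5, -19.1, -3.4]
width: 0.0151
```

At the stop: the force rose to 19 N without further motion. I back off the load, release, rise and move clear.

Call:
carry_out:
  steps:
    - {"offset":[-0.01,0,0],"rot":[0,0,0],"grip":1}
    - {"offset":[-0.018,0,0],"rot":[0,0,0],"grip":0.7}
    - {"offset":[-0.018,0,0],"rot":[0,0,0],"grip":0}
    - {"offset":[-0.018,0,0],"rot":[0,0,0],"grip":0}
    - {"offset":[-0.018,0,0],"rot":[0,0,0],"grip":0}
    - {"offset":[-0.018,0,-0.2],"rot":[0,0,0],"grip":0}
    - {"offset":[-0.018,0,-0.5],"rot":[0,0,0],"grip":0}
    - {"offset":[-0.018,0,-0.85],"rot":[0,0,0],"grip":0}

```text
time_s: 67.35
position: [0.6062, -0.092, 0.2314]
ee_rot: [-2.324, -2.112, 0.001]
contact_force: [-0.0, 0.2, 0.3]
width: 0.0829
```

Call:
carry_out:
  steps:
    - {"offset":[-0.08,0,0],"rot":[0,0,0],"grip":0}
    - {"offset":[-0.2,0,0],"rot":[0,0,0],"grip":0}
    - {"offset":[-0.38,0,0],"rot":[0,0,0],"grip":0}
    - {"offset":[-0.56,0,0],"rot":[0,0,0],"grip":0}
    - {"offset":[-0.75,0,0],"rot":[0,0,0],"grip":0}
    - {"offset":[-0.9,0,0],"rot":[0,0,0],"grip":0}
    - {"offset":[-1,0,0],"rot":[0,0,0],"grip":0}
    - {"offset":[-1,0,0],"rot":[0,0,0],"grip":0}

```text
time_s: 68.35
position: [0.592, -0.2423, 0.2299]
ee_rot: [-2.326, -2.111, 0.0]
contact_force: [0.1, -0.4, -0.3]
width: 0.0883
```

```bash
python3 - <<'E'
from h import *
st();b=snap('top','top9.png');s=snap('side','side9.png');a=snap('wrist','w12.png')
t=cv2.resize(b[120:300,150:460],(496,288))
cv2.imwrite('pics/j10.png',np.vstack([np.hstack([t,a[100:388,256:560]]),cv2.resize(s[100:390,130:460],(800,310))[:310]]))
E
```

```text
t 68.35 pos [ 0.592  -0.2423  0.2299] F [ 0.1 -0.4 -0.3] w 0.0883 toolx [0.097 0.995 0.   ] y [ 0.995 -0.097 -0.001] z [-0.001  0.001 -1.   ]
```

View pics/j10.png

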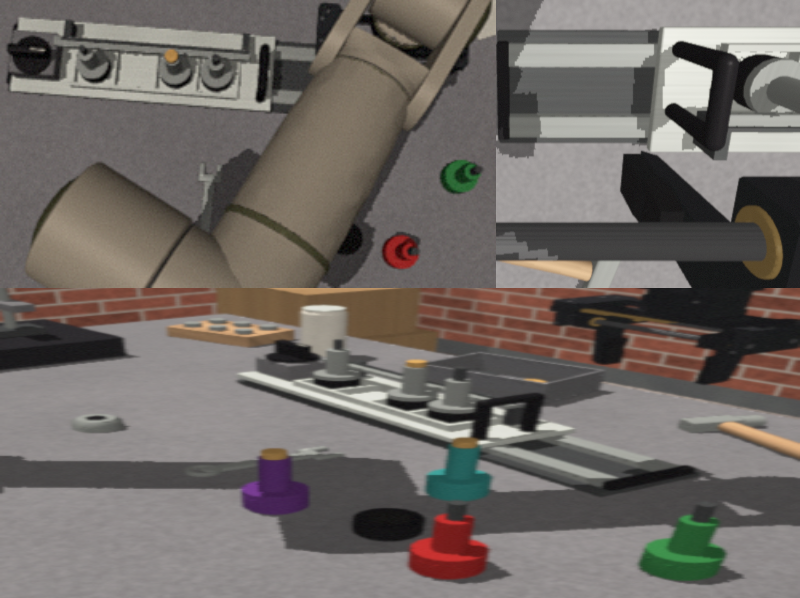

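The carrier is at the machine end with three holders upright, the knob along the rail and the clamp bar over the shoulders. The nut, pot and wrench look undisturbed. I hand in.

```bash
python3 -c "
from bench import bot
print(bot.close_job())"
```

```text
the job is handed in; nothing more can be done
None
```

The job is done and handed in at about 68 s of the 208 s allowed. No verdict was reported.

1. **Carrier to loading:** I pulled it back to the stop at the right-hand end.
2. **Clamp opened:** I turned the knob to its open stop, where the wrist torque read -0.54 N m.
3. **Holders placed:** Only three were on the bench. They now stand in pockets 3, 1 (holder1) and 0, and each came down onto its pocket floor.
4. **Clamp shut:** I turned the knob back to its shut stop (+0.47 N m) with the carrier still at loading.
5. **Carrier home:** I pushed it to the machine station. The grip moved 139.4 mm, and the force then rose to 19 N with no further motion.

**Last pictures:** The carrier is at the machine end with all three holders upright. The knob bar lies along the rail and the clamp bar sits over the shoulders. The nut, pot and wrench look undisturbed. I judged that by eye and did not measure them.

**What disagreed or went wrong:**
- **Hard pull at loading:** The force briefly reached about 40 N at the fingers and the handle slipped in the grip. I released straight away.
- **Camera disagreement:** The top camera differed from the wrist camera and the actual grips by 5 to 10 mm. I went by the wrist camera and the grips.
- **Knocked holder:** The right-hand holder had been moved about 3 cm before I reached it, so I located it again first.

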